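# Put the gadget cases back between their neighbours and close up the desk rack

### The arm

A 6-joint arm with a two-finger parallel gripper is mounted at the origin on the work surface. World frame = base frame: x ahead of the robot, y to its left, z up, the work surface at z = 0. Lengths are in m, angles in rad, forces in N, time in s.
With the tool pointing down it reaches from about 0.35 to 0.775 m from the base axis. Payload 5.5 kg.
Tool frame: the origin (TCP) lies on the mounting face of the last link; the fingertips stand 173 mm ahead of it and the grasp point (between the pads) lies 155 mm ahead of it; z points along the fingers, y is the direction in which the jaws open and shut (so a half turn about z gives the same grasp; the last joint's range is limited). The gripper opens to 85 mm and grips with 20 to 120 N. Pads are 22 mm wide; open, the fingers measure 114 mm over their backs; the gripper's body (76 mm by 85 mm) begins 54 mm behind the grasp point. The pads swing forward as they close: fully open they stand 13 mm farther back than shut.
Start: joints at [-1.341, 0.313, 0.046, 1.304, 0, 1.431], TCP at [0.208, -0.536, 0.405] pointing down, gripper open.
Joint ranges: [-2.76, 2.76], [-0.86, 1.69], [-1.03, 1.26], [-2.2, 2.34], [-1.47, 1.5], [-3.14, 3.14]. Speed limits (rad/s): [2.57, 2.57, 3.14, 3.14, 3.14, 3.14].

### API

Orientations are given as a unit quaternion [w, x, y, z].
In Python, from workcell import * gives the robot as it stands. The module is installed in compiled form; this text tells all that it offers.
- The arm moves only by the shell command python3 -m crank 'ROWS' [FORCE]. ROWS is JSON, a list of rows, each a list of 7 numbers: the shift along the tool's x, y, z in mm, then the turn, a rotation vector about the tool's x, y, z in degrees, then the opening, from 0 (shut) to 1 (fully open). A call has exactly 8 rows; each row shifts and turns the commanded pose from where the row before left it, along the tool's axes as they then stand; what a row does not reach is not made up. A row lasts 1/8 s, in which the tool goes at most 62.5 mm and 10.7 degrees, less where a joint would pass 70% of its speed; a pose out of reach is approached as far as the arm can. A call with a gripper value outside its range is refused whole. The fingers move at their own pace and stop on an object; FORCE is the grip in N (left out, the last holds). Time passes only in rows, so rows that do not move let the fingers close, or fill a call up. It gives the time, the measured TCP pose, the force and the opening at its end, in the units of the state.
- get_state(): the state, without advancing time (a new reading comes with each control period).
- read_camera(name): name is "side" or "top"; returns the picture (420x560x3 uint8, blue, green, red); there is no depth.
- calibration(name): a dict with "fx", "fy", "cx", "cy" (pixels), "extrinsics" (4x4, takes a point from world to camera coordinates). Camera axes: x right, y down, z forward; pixel columns grow to the right and rows downward; lengths in m; the calibration is good to about 2 mm. A picture is of the moment at which its call begins. calibration takes no time and is no camera call.
- hand_in(): hands the job in, once; it reports no verdict.
The state is a dict: "clock": time; "joint_pos": joint angles; "qvel": joint speeds; "tau": joint torques, N m; "tcp_pos": TCP position; "orientation": TCP orientation; "wrist_force": force on the tool from outside, world axes, zero at the start; "ft_torque": the same for the moment, N m; "finger_gap": finger opening in m.
Only numpy, scipy, OpenCV 4.12 (cv2) and the standard library are available. Lean on these libraries where they do the work, as an engineer would, in place of code of your own. Each camera call takes 0.05 s, during which the arm holds its last target.

### The job

First slide the rack's bookend right out to its stop to make room. Then slide each loose coloured case down into the row, into the gap between the standing case of its own colour and the grey case on its bookend side, spreading the two apart, until it stands upright on the board in line with the others. Finally slide the bookend back in until the whole row stands straight and snug, case against case, between the fixed end and the bookend, let go, and leave the other things on the desk where they are.

Things in the scene. Friction and masses are not known exactly. Their poses are not given: they have to be found in the camera images.
- rack: varnished desk rack, fixed: board 185 x 620 mm, 15 mm thick, cases stand on it; origin mid-underside, x away from the robot, y along the row. Fixed end panel (110 mm high) at the +y end, 30 mm high rail along the far edge (inner face x = +90 mm), open towards the robot. Cases stand with their width along x, centred on x = 0, tops 105 mm above the desk
- rack_fixed_end (a point): point on the inner face of the rack's fixed end panel, at board level (15 mm above the desk), same axes as the rack; the row runs from here towards -y
- bookend (a joint): sliding bookend (aluminium) on the rack's guide tracks: 0 = its face 390 mm from the fixed end's face, grows as it slides away (towards the rack's -y), 0.13 m = fully open at its stop (face 520 mm from the fixed end). Slides against about 2.5 N of friction and stays where it is left; pushing the full row along takes 10 to 16 N more
- bookend_face (a point): middle of the bookend's face that meets the row (plate 120 wide x 90 mm high, standing on the board, 6 mm thick)
- bookend_grip (a point): where to grip the bookend: top edge of its black-padded upright rib, which stands out 72 mm from the face, away from the row; 18 mm thick along the rack's x, 66 mm long along y, top 95 mm above the desk. This point is 45 mm from the face; from above, fingers on both sides (along the rack's x) can go 45 mm below it
- yellow_mate_mid (a point): yellow zipped hard-shell gadget case, already in the rack; the order of the four colours along the row varies. On its bookend side (-y) is a gap of about 16 to 22 mm, then a grey case. Same shape as grey1; point at its centre, half-way up
- blue_mate_mid (a point): light blue zipped hard-shell gadget case, already in the rack; the order of the four colours along the row varies. On its bookend side (-y) is a gap of about 16 to 22 mm, then a grey case. Same shape as grey1; point at its centre, half-way up
- pink_mate_mid (a point): pink-red zipped hard-shell gadget case, already in the rack; the order of the four colours along the row varies. On its bookend side (-y) is a gap of about 16 to 22 mm, then a grey case. Same shape as grey1; point at its centre, half-way up
- white_mate_mid (a point): white zipped hard-shell gadget case, already in the rack; the order of the four colours along the row varies. On its bookend side (-y) is a gap of about 16 to 22 mm, then a grey case. Same shape as grey1; point at its centre, half-way up
- grey1_mid (a point): Dark grey zipped case in the rack, nearest the fixed end. All slim cases: 62 wide (own x) x 36 thick (y) x 90 mm tall (z), 0.12 to 0.21 kg, bottom-heavy, slippery. Point at the centre, half-way up. Flat sides from 10 to 72 mm above the underside; above, edges bevel in 9 mm a side (top 18 mm wide), below, 5 mm a side (foot 26 mm wide), so a case wedges in; end faces (62 mm apart) upright
- grey2_mid (a point): dark grey zipped hard-shell gadget case, already in the rack, the grey one second from the fixed end. Same shape as grey1; point at its centre, half-way up
- grey3_mid (a point): dark grey zipped hard-shell gadget case, already in the rack, the grey one third from the fixed end. Same shape as grey1; point at its centre, half-way up
- big_grey_mid (a point): Large dark grey zipped case, 110 (x) x 64 mm thick (y) x 90 mm, 0.4 to 0.65 kg, the last of the row, at the bookend end; edges bevelled like the slim cases. Point at its centre, half-way up
- yellow_loose_mid (a point): yellow zipped hard-shell gadget case, standing upright, loose on the desk, to be put back into the rack (either way round); may be absent. Same shape as grey1; point at its centre, half-way up
- blue_loose_mid (a point): light blue zipped hard-shell gadget case, standing upright, loose on the desk, to be put back into the rack (either way round); may be absent. Same shape as grey1; point at its centre, half-way up
- pink_loose_mid (a point): pink-red zipped hard-shell gadget case, standing upright, loose on the desk, to be put back into the rack (either way round); may be absent. Same shape as grey1; point at its centre, half-way up
- white_loose_mid (a point): white zipped hard-shell gadget case, standing upright, loose on the desk, to be put back into the rack (either way round); may be absent. Same shape as grey1; point at its centre, half-way up
- magnifier: black hand magnifier lying flat, lens 118 mm across, handle 100 mm along its -x; origin under the lens centre; to be left alone
- speaker: round white speaker, 90 mm across, 66 mm high; to be left alone
- lamp_block: folded white and black LED work lamp, 160 x 105 x 57 mm; to be left alone
- selfie_stick: folded black selfie stick, 215 mm long along its y, lying down; to be left alone
- screwdriver: green-handled screwdriver lying down, 170 mm long along its x; to be left alone
- mug: blue mug, 76 mm across, 90 mm high, handle on its +y side; to be left alone

How it is judged:
By the outcome, as a careful person would: the job done as asked, in the order asked, and still so for the second after the job is handed in, with the robot touching nothing.
Of yellow_loose, blue_loose, pink_loose, white_loose only 3 to 4 are there at a start; the rules pass over those that are not, and their reading is None.
At some moment in a run one of yellow_loose, blue_loose, pink_loose, white_loose may be knocked a few centimetres aside while the robot is not near it.
It also fails if it takes over 208 s, if anything falls off the work surface, if the arm or the gripper's body presses on something with over 40 N, if the wrist force passes 120 N, or if a joint passes its speed limit or range.

## Working session

There is one attempt and no reset: what is moved stays moved. The work goes in short steps, Python scripts to look and compute and a shell command to move; the robot and the scene stay as the last step left them, time stands still between calls to the robot, and variables do not carry over. Pictures are saved under pics/ and viewed, and the job is handed in when it is done.

```bash
mkdir -p pics; python3 - <<'E'
from workcell import *
import cv2
print(get_state())
for n in("side","top"):
    cv2.imwrite(f"pics/{n}0.png",read_camera(n)); print(calibration(n))
E
```

```text
{'clock': 0.0, 'joint_pos': array([-1.34060260e+00,  3.14004391e-01,  4.49744650e-02,  1.30359647e+00,
       -1.80844377e-05,  1.43118501e+00]), 'qvel': array([ 0.00058301, -0.00114605, -0.00104929, -0.00095236, -0.0002096 ,
        0.00059369]), 'tau': array([ 2.81425209e-04, -4.80626500e+01,  2.98532009e+01,  1.93659071e-02,
        7.26173016e-05, -3.90054709e-06]), 'tcp_pos': array([ 0.20776158, -0.53594095,  0.40380446]), 'orientation': array([-9.13687279e-04,  9.82953764e-01,  1.83850649e-01, -5.04618142e-05]), 'wrist_force': array([-0.28936468,  0.06073385,  0.44346233]), 'ft_torque': array([-0.00035912,  0.02307017, -0.03360855]), 'finger_gap': 0.0852371223344263}
{'fx': 476.742389809462, 'fy': 476.742389809462, 'cx': 285.98994197448775, 'cy': 204.9814366788975, 'extrinsics': array([[ 0.9971782 , -0.074028  ,  0.01246997, -0.54939939],
       [-0.03599734, -0.61728181, -0.78591816,  0.04015744],
       [ 0.06587744,  0.78325157, -0.61820477,  1.48641011],
       [ 0.        ,  0.        ,  0.        ,  1.        ]])}
{'fx': 484.9471881167636, 'fy': 484.9471881167636, 'cx': 277.13900846711476, 'cy': 211.3476003487127, 'extrinsics': array([[-0.02344311, -0.99956887,  0.01767735, -0.03970693],
       [-0.99616635,  0.02186534, -0.08470251,  0.54679787],
       [ 0.08427947, -0.01959527, -0.99624947,  1.38937449],
       [ 0.        ,  0.        ,  0.        ,  1.        ]])}
```

View pics/side0.png

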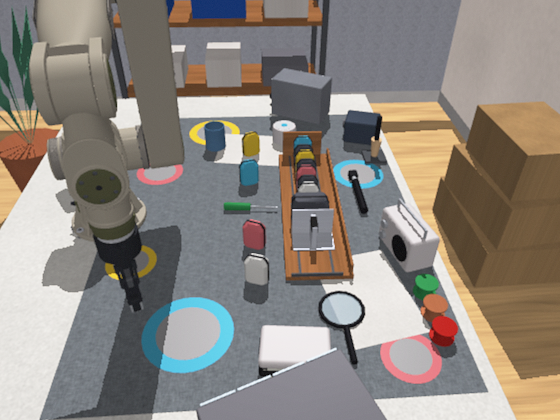

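View pics/top0.png

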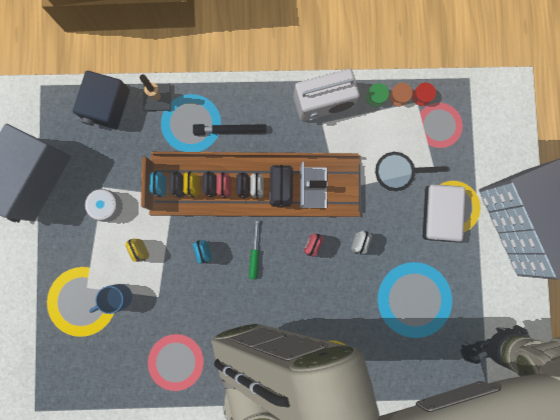

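```bash
python3 - <<'E'
import cv2
i=cv2.imread("pics/top0.png")
cv2.imwrite("pics/z1.png",cv2.resize(i[145:285,120:380],(780,420),interpolation=cv2.INTER_CUBIC))
i=cv2.imread("pics/side0.png")
cv2.imwrite("pics/z2.png",cv2.resize(i[120:300,190:370],(600,600),interpolation=cv2.INTER_CUBIC))
E
```

```text
(no output)
```

View pics/z1.png

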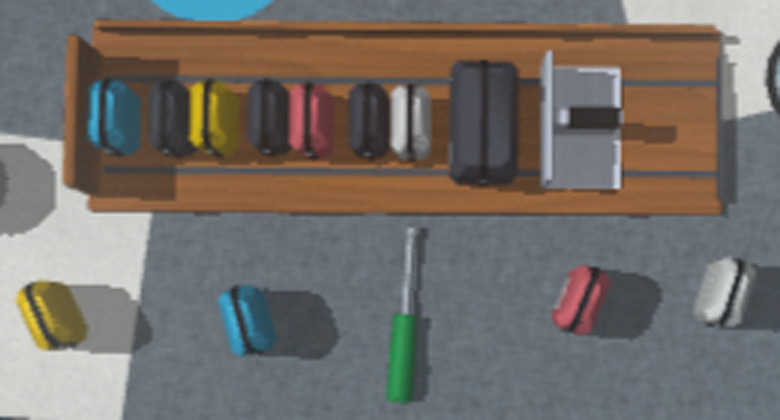

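View pics/z2.png

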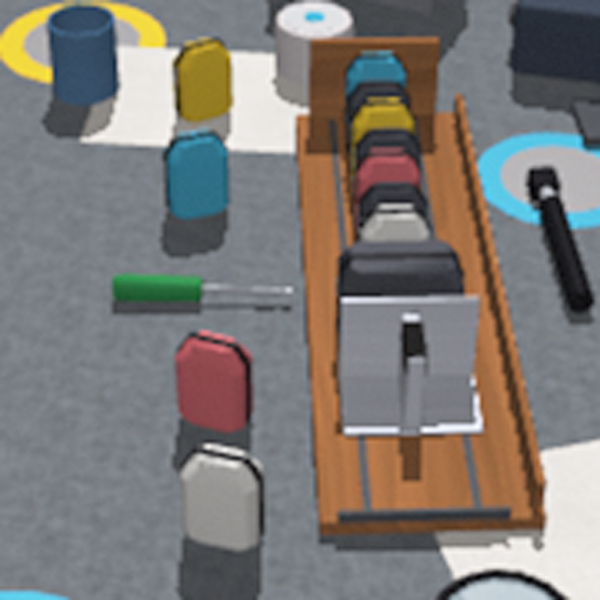

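```bash
cat > h.py <<'E'
import cv2, numpy as np
from workcell import *
def ray(cam,uv,z):
    c=calibration(cam);E=c["extrinsics"];R=E[:3,:3];C=-R.T@E[:3,3]
    uv=np.atleast_2d(uv).astype(float)
    d=np.c_[(uv[:,0]-c["cx"])/c["fx"],(uv[:,1]-c["cy"])/c["fy"],np.ones(len(uv))]@R
    return (C+d*((z-C[2])/d[:,2])[:,None])
def proj(cam,P):
    c=calibration(cam);E=c["extrinsics"];p=np.atleast_2d(P)@E[:3,:3].T+E[:3,3]
    return np.c_[p[:,0]/p[:,2]*c["fx"]+c["cx"],p[:,1]/p[:,2]*c["fy"]+c["cy"]]
HS={"yellow":((20,110,70),(32,255,255)),"blue":((93,120,80),(106,255,255)),"pink":((170,90,80),(180,255,255)),"white":((0,0,120),(180,50,255))}
def masks(img,col):
    hsv=cv2.cvtColor(img,cv2.COLOR_BGR2HSV);m=cv2.inRange(hsv,*map(np.array,HS[col]))
    return m
def loose(img,col,zc=0.044,box=None):
    m=masks(img,col); x0,x1,y0,y1=box or (100,400,220,290)
    k=np.zeros_like(m);k[y0:y1,x0:x1]=m[y0:y1,x0:x1]
    k=cv2.morphologyEx(k,cv2.MORPH_CLOSE,np.ones((5,5)))
    n,l,s,c=cv2.connectedComponentsWithStats(k)
    o=[]
    for i in range(1,n):
        if s[i,4]<80: continue
        ys,xs=np.where(l==i)
        (a,b),(w,h),an=cv2.minAreaRect(np.c_[xs,ys].astype(np.float32))
        M=cv2.moments((l==i).astype(np.uint8),True);th=0.5*np.degrees(np.arctan2(2*M['mu11'],M['mu20']-M['mu02']))
        p=ray("top",c[i],zc)[0]
        # yaw of long axis in world from +x
        v=ray("top",c[i]+10*np.array([np.cos(np.radians(th)),np.sin(np.radians(th))]),zc)[0]-p
        o.append((col,s[i].tolist(),np.round(c[i],1).tolist(),np.round(p[:2],4).tolist(),round((np.degrees(np.arctan2(v[1],v[0]))+90)%180-90,1)))
    return o
E
python3 - <<'E'
from h import *
i=cv2.imread("pics/top0.png")
E=calibration("top")["extrinsics"];print(-E[:3,:3].T@E[:3,3])
for c in HS:
    print(*loose(i,c),sep="\n"); 
    print("  rack",*loose(i,c,0.1,(140,290,165,212)),sep="\n")
# corners: zoom /3 + offset
for n,(a,b) in dict(nl=(90,212),nr=(722,214),fr=(720,30),fl=(95,22)).items():
    print(n,ray("top",[120+a/3,145+b/3],0.015)[0])
hsv=cv2.cvtColor(i,cv2.COLOR_BGR2HSV)
for y in (176,182,186,190): print([tuple(hsv[y,x]) for x in range(148,152)], i[y,146:300].max(1).tolist())
E
```

```text
[ 0.42667504 -0.02442057  1.43118065]
('yellow', [125, 239, 23, 22, 344], [136.3, 249.3], [0.4449, 0.3505], np.float64(39.8))
  rack
('yellow', [183, 172, 17, 25, 365], [190.6, 183.9], [0.6205, 0.1865], np.float64(6.8))
('blue', [193, 240, 18, 23, 302], [201.6, 251.4], [0.4346, 0.1658], np.float64(17.2))
('blue', [379, 265, 21, 25, 278], [390.2, 278.7], [0.3445, -0.3692], np.float64(-40.7))
  rack
('blue', [149, 172, 17, 22, 277], [156.1, 182.2], [0.6271, 0.2813], np.float64(-4.1))
('pink', [304, 234, 19, 22, 257], [313.5, 244.5], [0.4466, -0.1533], np.float64(-26.2))
  rack
('pink', [216, 174, 14, 23, 291], [222.7, 184.7], [0.6165, 0.0982], np.float64(4.2))
('white', [100, 220, 300, 70, 16317], [243.8, 254.8], [0.422, 0.0462], np.float64(88.7))
  rack
('white', [250, 174, 13, 22, 222], [255.1, 184.1], [0.6162, 0.0087], np.float64(-3.6))
nl [0.54198055 0.31866388 0.015     ]
nr [ 0.52639856 -0.29728808  0.015     ]
fr [ 0.70896681 -0.30225745  0.015     ]
fl [0.72916623 0.31352211 0.015     ]
[(np.uint8(15), np.uint8(69), np.uint8(67)), (np.uint8(99), np.uint8(54), np.uint8(75)), (np
[... 2579 characters left out ...]
p.uint8(98), np.uint8(170), np.uint8(188))] [74, 70, 67, 94, 145, 188, 155, 69, 51, 82, 116, 112, 113, 117, 120, 101, 92, 91, 90, 89, 80, 91, 93, 79, 80, 82, 75, 57, 50, 54, 55, 58, 60, 60, 56, 53, 75, 149, 202, 203, 179, 104, 47, 64, 98, 120, 121, 127, 130, 109, 97, 98, 96, 95, 97, 94, 82, 76, 79, 77, 62, 47, 46, 50, 55, 56, 57, 56, 51, 57, 118, 175, 190, 191, 161, 75, 50, 81, 120, 130, 132, 122, 100, 93, 92, 90, 92, 92, 91, 88, 74, 73, 75, 74, 67, 51, 50, 52, 52, 53, 55, 53, 48, 62, 126, 183, 196, 200, 183, 129, 49, 82, 116, 117, 127, 124, 100, 94, 92, 93, 91, 92, 94, 86, 68, 72, 76, 82, 87, 87, 85, 84, 86, 79, 59, 48, 58, 80, 85, 85, 84, 82, 82, 73, 52, 49, 62, 84, 93, 93, 92, 92, 94, 90]
```

```bash
cat >> h.py <<'E'
from scipy.spatial.transform import Rotation as Ro
def zip_fit(img,col,z,box):
    "zip line on case top: dark pixels within the closed colour blob; returns centre px, world, yaw"
    x0,x1,y0,y1=box;m=np.zeros(img.shape[:2],np.uint8);m[y0:y1,x0:x1]=masks(img,col)[y0:y1,x0:x1]
    ct,_=cv2.findContours(m,cv2.RETR_EXTERNAL,cv2.CHAIN_APPROX_NONE)
    ct=[c for c in ct if cv2.contourArea(c)>25]
    h=cv2.convexHull(np.vstack(ct));k=np.zeros_like(m);cv2.fillPoly(k,[h],255)
    V=img.max(2).astype(float); w=np.clip(110-V,0,None)*(cv2.erode(k,np.ones((3,3)))>0)
    ys,xs=np.nonzero(w);P=np.c_[xs,ys];W=w[ys,xs];c=(P*W[:,None]).sum(0)/W.sum()
    d=P-c;C=(d*W[:,None]).T@d;v=np.linalg.eigh(C)[1][:,1]
    M=cv2.moments(k,True);cc=np.array([M['m10']/M['m00'],M['m01']/M['m00']])
    a=ray("top",[c-8*v,c+8*v],z);e=a[1]-a[0];yaw=(np.degrees(np.arctan2(e[1],e[0]))+90)%180-90
    return dict(col=col,zip_px=c.round(1),zip=ray("top",c,z)[0][:2].round(4),yaw=round(yaw,1),sil_px=cc.round(1),sil=ray("top",cc,z-0.046)[0][:2].round(4),n=len(W))
def go(gx,gy,tcpz,phi=None):
    "print shift in present tool axes (mm) to put the tool axis at gx,gy with TCP height tcpz, and turn to phi deg"
    s=get_state();q=s["orientation"];R=Ro.from_quat([q[1],q[2],q[3],q[0]])
    d=R.inv().apply(np.array([gx,gy,tcpz])-s["tcp_pos"])*1000
    print("t",round(s["clock"],2),"tcp",s["tcp_pos"].round(4),"shift",d.round(1))
    t=R.as_matrix();print("  phi now",np.degrees(np.arctan2(t[1,0],t[0,0])).round(2),"tool z",t[:,2].round(4))
    if phi is not None:
        f=np.radians(phi);T=np.array([[np.cos(f),np.sin(f),0],[np.sin(f),-np.cos(f),0],[0,0,-1]]).T
        T=np.column_stack([[np.cos(f),np.sin(f),0],[np.sin(f),-np.cos(f),0],[0,0,-1]])
        print("  turn",np.degrees((R.inv()*Ro.from_matrix(T)).as_rotvec()).round(2))
def st():
    s=get_state();print(round(s["clock"],2),s["tcp_pos"].round(4),"F",s["wrist_force"].round(1),"gap",round(s["finger_gap"],4))
E
python3 - <<'E'
from h import *
i=cv2.imread("pics/top0.png")
B={"yellow":(115,160,230,275),"blue":(185,225,230,275),"pink":(295,335,225,270),"white":(345,378,222,260)}
BR={"yellow":(180,202,168,212),"blue":(145,170,168,212),"pink":(212,235,168,212),"white":(247,268,168,212)}
for c in B: print(zip_fit(i,c,0.09,B[c])); 
for c in B: print("R",zip_fit(i,c,0.105,BR[c]))
Z=lambda a,b:[120+a/3,145+b/3]
print("rib ends",ray("top",[Z(567,117),Z(620,117)],0.095))
print("face top edge",ray("top",[Z(546,55),Z(544,186)],0.105))
print("fixed top ",ray("top",[Z(77,37),Z(72,187)],0.11))
go(.6,-.26,.3,88.3)
E
```

```text
{'col': 'yellow', 'zip_px': array([135.7, 250.8]), 'zip': array([0.4401, 0.3396]), 'yaw': np.float64(31.8), 'sil_px': array([136.2, 249.4]), 'sil': array([0.4444, 0.3508]), 'n': 124}
{'col': 'blue', 'zip_px': array([202.1, 251.4]), 'zip': array([0.4343, 0.158 ]), 'yaw': np.float64(14.4), 'sil_px': array([201.5, 251.3]), 'sil': array([0.4347, 0.166 ]), 'n': 108}
{'col': 'pink', 'zip_px': array([314.7, 244.5]), 'zip': array([ 0.446 , -0.1523]), 'yaw': np.float64(-24.9), 'sil_px': array([313.2, 244.6]), 'sil': array([ 0.4464, -0.1526]), 'n': 55}
{'col': 'white', 'zip_px': array([366.7, 246.1]), 'zip': array([ 0.4382, -0.2964]), 'yaw': np.float64(-1.5), 'sil_px': array([359.5, 243.8]), 'sil': array([ 0.4457, -0.2854]), 'n': 166}
R {'col': 'yellow', 'zip_px': array([190.7, 185. ]), 'zip': array([0.6169, 0.1854]), 'yaw': np.float64(2.5), 'sil_px': array([190.7, 184. ]), 'sil': array([0.6261, 0.1927]), 'n': 149}
R {'col': 'blue', 'zip_px': array([155.8, 182. ]), 'zip': array([0.627 , 0.2809]), 'yaw': np.float64(-7.3), 'sil_px': array([156. , 182.4]), 'sil': array([0.6328, 0.2908]), 'n': 114}
R {'col': 'pink', 'zip_px': array([223.1, 185.7]), 'zip': array([0.6129, 0.0966]), 'yaw': np.float64(-1.8), 'sil_px': array([222.6, 184.8]), 'sil': array([0.622, 0.102]), 'n': 94}
R {'col': 'white', 'zip_px': array([256.4, 183.7]), 'zip': array([0.6165, 0.0049]), 'yaw': np.float64(-2.1), 'sil_px': array([255.6, 183.9]), 'sil': array([0.6227, 0.0083]), 'n': 43}
rib ends [[ 0.61410789 -0.14113084  0.095     ]
 [ 0.61307679 -0.19037096  0.095     ]]
face top edge [[ 0.67083644 -0.12251573  0.105     ]
 [ 0.54939923 -0.11730369  0.105     ]]
fixed top  [[0.69526571 0.30728299 0.11      ]
 [0.55736875 0.31188132 0.11      ]]
t 0.1 tcp [ 0.2078 -0.536   0.4039] shift [ 465.4 -115.4  104.2]
  phi now 21.19 tool z [-4.0e-04  1.6e-03 -1.0e+00]
  turn [ -0.07  -0.07 -67.11]
```

```bash
python3 -c "
from h import *
go(.6135,-.163,.38,88.3)"
```

```text
t 0.1 tcp [ 0.2078 -0.536   0.4039] shift [ 513.1 -201.    24.3]
  phi now 21.19 tool z [-4.0e-04  1.6e-03 -1.0e+00]
  turn [ -0.07  -0.07 -67.11]
```

```bash
python3 -m crank '[[57,-22,3,0,0,0,1],[57,-22,3,0,0,0,1],[57,-22,3,0,0,0,1],[57,-22,3,0,0,0,1],[57,-22,3,0,0,0,1],[57,-22,3,0,0,0,1],[57,-22,3,0,0,0,1],[57,-22,3,0,0,0,1]]' 60
python3 -m crank '[[57,-25,0,0,0,0,1],[0,0,0,0,0,-9.6,1],[0,0,0,0,0,-9.6,1],[0,0,0,0,0,-9.6,1],[0,0,0,0,0,-9.6,1],[0,0,0,0,0,-9.6,1],[0,0,0,0,0,-9.6,1],[0,0,0,0,0,-9.5,1]]'
python3 -c "
from h import *
go(.6135,-.163,.233,88.26)
cv2.imwrite('pics/t1.png',read_camera('top'))"
```

```text
clock: 1.1
tcp_pos: [0.5706, -0.2056, 0.3802]
orientation: [-0.0, 0.983, 0.184, -0.0]
wrist_force: [1.2, -0.9, 0.0]
finger_gap: 0.0853
clock: 2.1
tcp_pos: [0.6134, -0.1633, 0.38]
orientation: [-0.001, 0.716, 0.698, -0.0]
wrist_force: [-0.0, -0.6, -0.3]
finger_gap: 0.0857
t 2.1 tcp [ 0.6134 -0.1633  0.38  ] shift [  0.3   0.3 147. ]
  phi now 88.6 tool z [-1.2e-03  4.0e-04 -1.0e+00]
  turn [-0.07 -0.02  0.34]
```

Good tracking. Descend over the rib and close.

```bash
python3 -m crank '[[0,0,35,0,0,0.3,0.7],[0,0,35,0,0,0,0.7],[0,0,35,0,0,0,0.7],[0,0,28,0,0,0,0.7],[0,0,14,0,0,0,0.6],[0,0,0,0,0,0,0.1],[0,0,0,0,0,0,0.1],[0,0,0,0,0,0,0.1]]' 60
python3 -c "
from h import *
go(.6135,-.163,.233,88.26);st()
cv2.imwrite('pics/s2.png',read_camera('side'))"
```

```text
clock: 3.15
tcp_pos: [0.6152, -0.1636, 0.2351]
orientation: [0.002, 0.719, 0.695, 0.001]
wrist_force: [5.3, 0.2, -4.8]
finger_gap: 0.0153
t 3.15 tcp [ 0.6152 -0.1636  0.2351] shift [ 0.5 -1.7  2.1]
  phi now 88.02 tool z [ 0.005 -0.001 -1.   ]
  turn [ 0.29  0.05 -0.24]
3.15 [ 0.6152 -0.1636  0.2351] F [ 5.3  0.2 -4.8] gap 0.0153
```

View pics/s2.png

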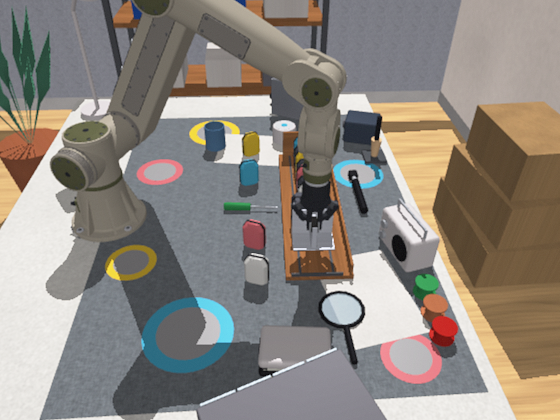

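```bash
python3 -m crank '[[-11,0,0,0,0,0,0.1],[-12,0,0,0,0,0,0.1],[-12,0,0,0,0,0,0.1],[-12,0,0,0,0,0,0.1],[-12,0,0,0,0,0,0.1],[-12,0,0,0,0,0,0.1],[-10,0,0,0,0,0,0.1],[-8,0,0,0,0,0,0.1]]'
python3 -m crank '[[-3,0,0,0,0,0,0.1],[-3,0,0,0,0,0,0.1],[-2,0,0,0,0,0,0.1],[-2,0,0,0,0,0,0.1],[-2,0,0,0,0,0,0.1],[0,0,0,0,0,0,0.1],[0,0,0,0,0,0,0.1],[0,0,0,0,0,0,0.1]]'
python3 -c "
from h import *
st()"
```

```text
clock: 4.2
tcp_pos: [0.6124, -0.2523, 0.2352]
orientation: [0.002, 0.719, 0.695, 0.002]
wrist_force: [8.9, 2.5, -5.1]
finger_gap: 0.0154
clock: 5.2
tcp_pos: [0.6123, -0.2569, 0.235]
orientation: [-0.003, 0.717, 0.697, 0.007]
wrist_force: [10.7, 30.0, 2.5]
finger_gap: 0.0153
5.2 [ 0.6123 -0.2569  0.235 ] F [10.7 30.   2.5] gap 0.0153
```

```bash
python3 -m crank '[[4,0,0,0,0,0,0.1],[0,0,0,0,0,0,0.4],[0,0,0,0,0,0,0.6],[0,0,0,0,0,0,0.6],[0,0,-20,0,0,0,0.7],[0,0,-40,0,0,0,1],[0,0,-50,0,0,0,1],[0,0,-50,0,0,0,1]]'
python3 -c "
from h import *
st()
i=read_camera('top');cv2.imwrite('pics/t3.png',i)
cv2.imwrite('pics/t3z.png',cv2.resize(i[145:285,120:400],(800,400),interpolation=cv2.INTER_CUBIC))
"
```

```text
clock: 6.2
tcp_pos: [0.6096, -0.261, 0.3953]
orientation: [0.0, 0.72, 0.694, -0.0]
wrist_force: [1.1, -1.2, 0.0]
finger_gap: 0.0856
6.2 [ 0.6096 -0.261   0.3953] F [ 1.1 -1.2  0. ] gap 0.0856
```

View pics/t3z.png

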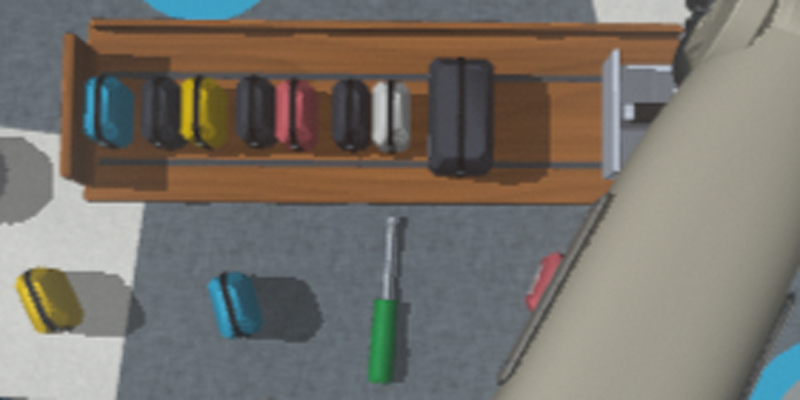

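```bash
python3 - <<'E'
import cv2,numpy as np
i=cv2.imread("pics/top0.png")
r=lambda x,y:cv2.resize(i[y:y+40,x:x+50],(400,300),interpolation=cv2.INTER_CUBIC) if 0 else cv2.resize(i[y:y+37,x:x+50],(400,296),interpolation=cv2.INTER_CUBIC)
cv2.imwrite("pics/z4.png",np.vstack([np.hstack([r(115,232),r(180,232)]),np.hstack([r(290,228),r(340,225)])]))
E
```

```text
(no output)
```

View pics/z4.png

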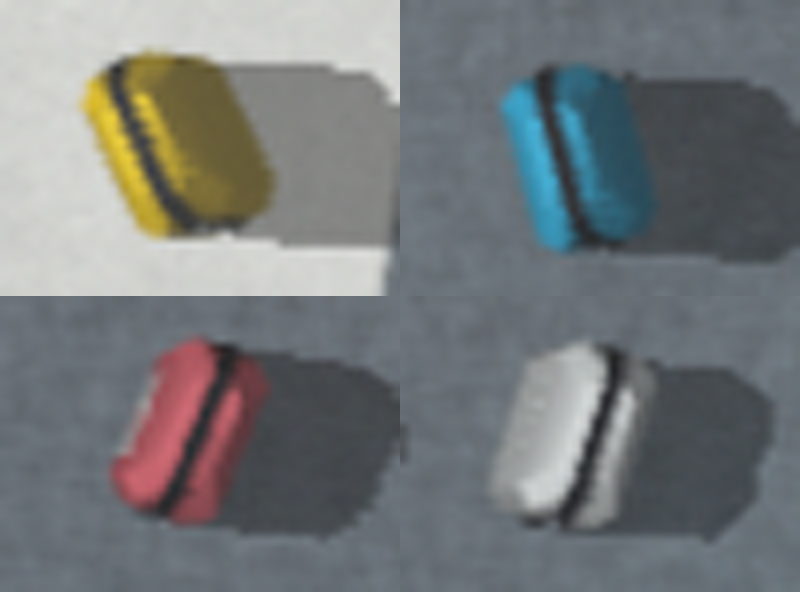

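```bash
cat >> h.py <<'E'
def line(a,b,z,cam="top"):
    p=ray(cam,[a,b],z);m=p.mean(0);e=p[0]-p[1];return m[:2].round(4),round((np.degrees(np.arctan2(e[1],e[0]))+90)%180-90,1)
E
python3 - <<'E'
from h import *
Q=lambda ox,oy,a,b:[ox+a/8-.5,oy+b/8-.5]
for n,ox,oy,a,b in [("y",115,232,(115,62),(190,222)),("b",180,232,(145,72),(190,235)),("p",290,228,(228,52),(165,214)),("w",340,225,(217,54),(172,224))]:
    print(n,line(Q(ox,oy,*a),Q(ox,oy,*b),.09))
go(.445,-.283,.38,90-14)
go(.445,-.283,.38,90-14)
E
```

```text
y (array([0.4445, 0.3455]), np.float64(24.9))
b (array([0.4363, 0.1626]), np.float64(14.8))
p (array([ 0.4471, -0.1507]), np.float64(-23.0))
w (array([ 0.4501, -0.2889]), np.float64(-17.0))
t 6.25 tcp [ 0.6103 -0.2614  0.4036] shift [ -27.5 -164.6   22.1]
  phi now 87.91 tool z [ 0.0095 -0.0058 -0.9999]
  turn [ 0.59  0.25 11.91]
t 6.25 tcp [ 0.6103 -0.2614  0.4036] shift [ -27.5 -164.6   22.1]
  phi now 87.91 tool z [ 0.0095 -0.0058 -0.9999]
  turn [ 0.59  0.25 11.91]
```

```bash
python3 -m crank '[[-8,-40,20,0,0,0,1],[-8,-40,20,0,0,0,1],[-8,-40,20,0,0,0,1],[-9,-40,20,0,0,0,1],[0,0,0,0,0,7.5,1],[0,0,0,0,0,7.5,1],[0,0,0,0,0,0,1],[0,0,0,0,0,0,1]]'
python3 -c "
from h import *
go(.449,-.289,.21,73)
i=read_camera('side');cv2.imwrite('pics/s5.png',cv2.resize(i[180:300,180:340],(800,600)))
"
```

```text
clock: 7.25
tcp_pos: [0.449, -0.2879, 0.3138]
orientation: [0.0, 0.803, 0.595, -0.0]
wrist_force: [0.1, 0.1, -0.6]
finger_gap: 0.0858
t 7.25 tcp [ 0.449  -0.2879  0.3138] shift [ -1.    0.3 103.8]
  phi now 73.08 tool z [ 3.e-04 -4.e-04 -1.e+00]
  turn [0.02 0.02 0.08]
```

View pics/s5.png

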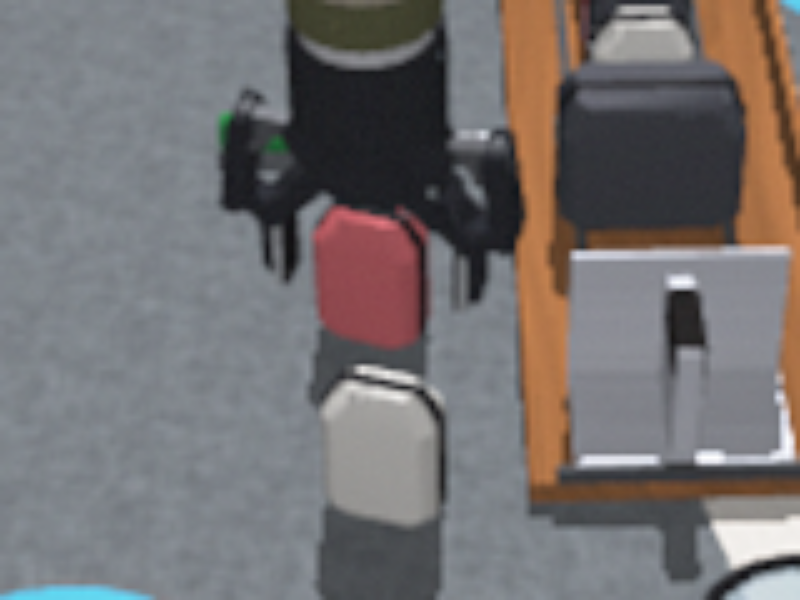

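```bash
python3 -m crank '[[-1,0,30,0,0,0,1],[0,0,30,0,0,0,1],[0,0,28,0,0,0,1],[0,0,20,0,0,0,1],[0,0,0,0,0,0,0.5],[0,0,0,0,0,0,0.4],[0,0,0,0,0,0,0.4],[0,0,0,0,0,0,0.4]]' 80
python3 -c "
from h import *
st()"
python3 -m crank '[[0,0,-15,0,0,0,0.4],[0,0,-25,0,0,0,0.4],[0,0,-35,0,0,0,0.4],[0,0,-35,0,0,0,0.4],[0,0,-30,0,0,0,0.4],[0,0,0,0,0,-7.6,0.4],[0,0,0,0,0,-7.6,0.4],[0,0,0,0,0,0,0.4]]'
python3 -c "
from h import *
st();go(.449,-.289,.21,88.26)
i=read_camera('side');cv2.imwrite('pics/s6.png',cv2.resize(i[120:300,130:370],(800,600)))
i=read_camera('top');cv2.imwrite('pics/t6.png',cv2.resize(i[145:285,120:400],(800,400)))
"
```

```text
clock: 8.3
tcp_pos: [0.4489, -0.2887, 0.2063]
orientation: [0.001, 0.804, 0.595, 0.0]
wrist_force: [0.1, 0.1, -1.9]
finger_gap: 0.0612
8.3 [ 0.4489 -0.2887  0.2063] F [ 0.1  0.1 -1.9] gap 0.0612
clock: 9.3
tcp_pos: [0.4487, -0.2885, 0.3468]
orientation: [0.001, 0.719, 0.695, 0.0]
wrist_force: [-1.3, 0.3, -1.6]
finger_gap: 0.061
9.3 [ 0.4487 -0.2885  0.3468] F [-1.3  0.3 -1.6] gap 0.061
t 9.3 tcp [ 0.4487 -0.2885  0.3468] shift [ -0.3   0.2 136.8]
  phi now 88.11 tool z [ 9.e-04 -9.e-04 -1.e+00]
  turn [ 0.05  0.05 -0.15]
```

View pics/s6.png

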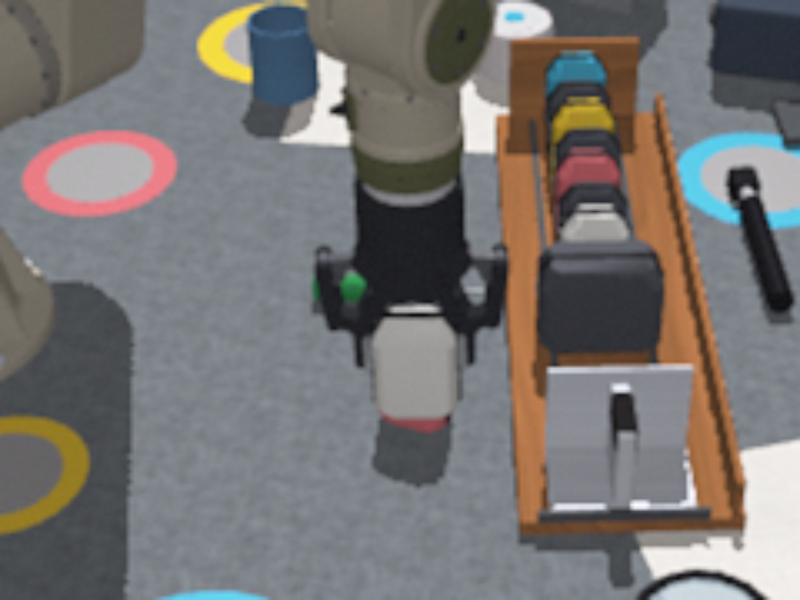

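View pics/t6.png

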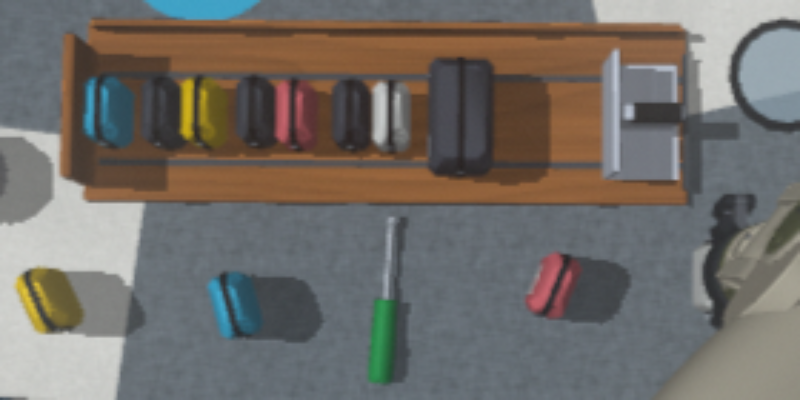

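```bash
cat >> h.py <<'E'
def zipx(img,u0,u1,rows,z=.105):
    "dark zip column between u0..u1 for each row, line fit, world y and yaw (at rows' middle)"
    V=img.max(2).astype(float);us=[]
    for r in rows:
        s=V[r,u0:u1+1];w=np.clip(np.percentile(s,60)-s,0,None)**2;us.append((np.arange(u0,u1+1)*w).sum()/w.sum())
    k=np.polyfit(rows,us,1);a=[np.polyval(k,rows[0]),rows[0]];b=[np.polyval(k,rows[-1]),rows[-1]]
    return np.round([a[0],b[0]],1),line(a,b,z)
E
python3 - <<'E'
from h import *
i=read_camera("top");cv2.imwrite("pics/t7.png",i)
R=range(176,194)
for n,a,b in [("blue",151,157),("yellow",186,191),("pink",219,225),("white",253,259),("big",277,285)]: print(n,*zipx(i,a,b,R))
print(i[184,230:300].max(1).tolist())
print(ray("top",[[120+693/2.857,145+275/2.857]],.15))
E
```

```text
blue [153.6 154. ] (array([0.6203, 0.2864]), np.float64(1.3))
yellow [188.2 188.4] (array([0.6183, 0.192 ]), np.float64(0.4))
pink [222. 222.] (array([0.6164, 0.0995]), np.float64(-0.6))
white [256.3 256.2] (array([0.6144, 0.0053]), np.float64(-1.3))
big [281.2 281. ] (array([ 0.613 , -0.0632]), np.float64(-2.3))
[90, 92, 96, 95, 95, 88, 71, 69, 74, 82, 73, 53, 52, 57, 66, 60, 47, 46, 46, 60, 120, 173, 188, 201, 195, 134, 49, 95, 152, 157, 124, 98, 95, 92, 93, 94, 94, 95, 94, 85, 66, 68, 73, 80, 83, 82, 82, 83, 82, 80, 62, 49, 56, 77, 82, 79, 77, 77, 73, 67, 54, 50, 60, 81, 86, 86, 86, 84, 85, 85]
[[ 0.45069217 -0.27378898  0.15      ]]
```

```bash
cat >> h.py <<'E'
def rayy(uv,y,cam="side"):
    c=calibration(cam);E=c["extrinsics"];R=E[:3,:3];C=-R.T@E[:3,3]
    uv=np.atleast_2d(uv).astype(float)
    d=np.c_[(uv[:,0]-c["cx"])/c["fx"],(uv[:,1]-c["cy"])/c["fy"],np.ones(len(uv))]@R
    return (C+d*((y-C[1])/d[:,1])[:,None]).round(4)
E
python3 - <<'E'
from h import *
i=read_camera("side");cv2.imwrite("pics/s8.png",i)
cv2.imwrite("pics/s8z.png",cv2.resize(i[130:280,250:360],(660,900)[:2] and (440,600),interpolation=cv2.INTER_CUBIC))
print(rayy([[292,213],[327.4,213]],-.095),rayy([[295,232.5],[337.6,232.5]],-.2179))
print(rayy([[232,345/3.333+120],[266,345/3.333+120]],-.31))
E
```

```text
[[ 0.5608 -0.095   0.0699]
 [ 0.6664 -0.095   0.0649]] [[ 0.5579 -0.2179  0.102 ]
 [ 0.6748 -0.2179  0.0958]]
[[ 0.3965 -0.31    0.2204]
 [ 0.4772 -0.31    0.2163]]
```

View pics/s8z.png

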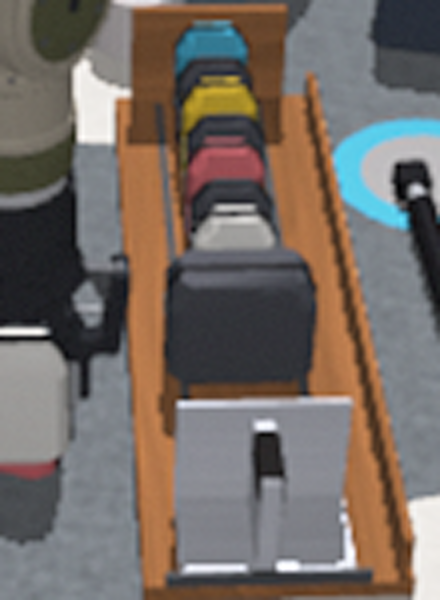

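```bash
python3 -c "
from h import *
go(.619,-.020,.346,88.26)"
```

```text
t 9.5 tcp [ 0.4487 -0.2886  0.346 ] shift [ 2.741e+02  1.613e+02 -1.000e-01]
  phi now 88.1 tool z [ 1.e-04 -2.e-04 -1.e+00]
  turn [ 0.01  0.01 -0.16]
```

```bash
python3 -m crank '[[20,10,0,0,0,0,0.4],[45,28,0,0,0,0,0.4],[50,30,0,0,0,0,0.4],[50,30,0,0,0,0,0.4],[50,30,0,0,0,0,0.4],[40,23,0,0,0,0,0.4],[19,10,0,0,0,0,0.4],[0,0,0,0,0,0,0.4]]'
python3 -c "
from h import *
go(.619,-.020,.346,88.26)
i=read_camera('side');cv2.imwrite('pics/s9.png',i);cv2.imwrite('pics/s9z.png',cv2.resize(i[90:240,240:390],(600,600)))
i=read_camera('top');cv2.imwrite('pics/t9.png',i);cv2.imwrite('pics/t9z.png',cv2.resize(i[145:285,120:400],(800,400)))
"
```

```text
clock: 10.5
tcp_pos: [0.6186, -0.0188, 0.3453]
orientation: [-0.0, 0.718, 0.696, -0.0]
wrist_force: [-0.8, 0.5, -1.4]
finger_gap: 0.0611
t 10.5 tcp [ 0.6186 -0.0188  0.3453] shift [-1.2  0.4 -0.7]
  phi now 88.28 tool z [-8.e-04 -3.e-04 -1.e+00]
  turn [-0.04  0.02  0.02]
```

View pics/s9z.png

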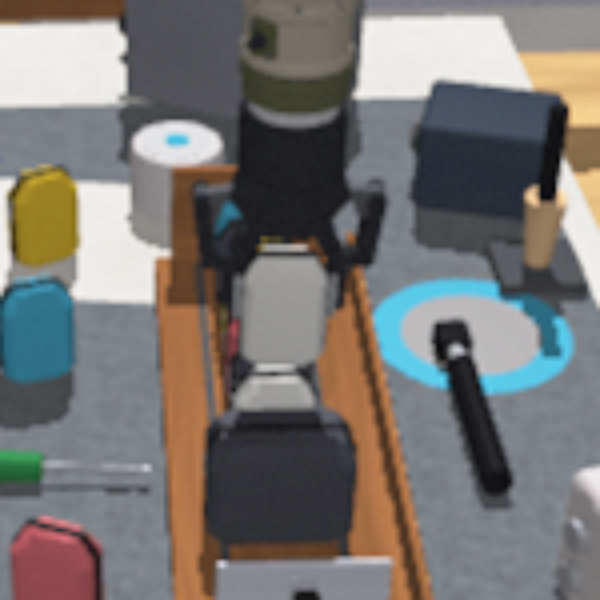

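View pics/t9z.png

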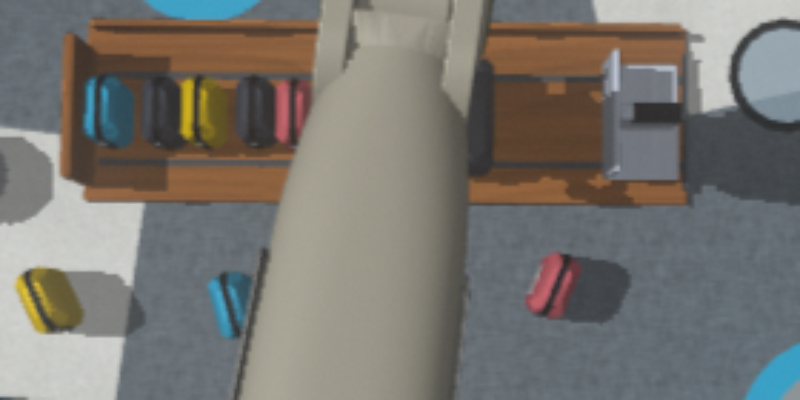

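```bash
python3 - <<'E'
from h import *
i=cv2.imread("pics/s9.png")
print(i[170:190,311].max(1).tolist())
for z,o in((.1455,.018),(.1355,.013)): print(ray("side",[[311.6,181.7]],z)[0]+[0,o,0])
print(rayy([[240+243/4,90+310/4],[240+330/4,90+310/4]],-.037))
for yc in(-.0188,-.0218): print(proj("side",[[.619,yc-.018,.1455],[.619,yc-.013,.1355],[.619,yc-.009,.2255]]))
# white mate bevel top edge
print(proj("side",[[.619,.0053-.009,.105],[.619,.0053-.018,.087],[.619-.031,.0053-.018,.087],[.619+.031,.0053-.018,.087]]))
print(rayy([[240+235/4,90+400/4],[240+317/4,90+400/4]],-.0127))
E
```

```text
[152, 152, 151, 149, 151, 150, 151, 150, 150, 148, 139, 194, 167, 101, 204, 205, 157, 159, 157, 157]
[ 0.62126675 -0.02753038  0.1455    ]
[ 0.6233595  -0.01855451  0.1355    ]
[[ 0.5886 -0.037   0.1911]
 [ 0.6521 -0.037   0.1887]]
[[310.49448601 180.0139988 ]
 [310.15373124 181.7958012 ]
 [311.37085946 155.35691017]]
[[310.61073697 180.60016321]
 [310.26858784 182.38074225]
 [311.49223569 155.9188159 ]]
[[308.67332141 184.60921459]
 [308.75402675 191.08422161]
 [298.70156223 191.42883573]
 [318.77847468 190.74056793]]
[[ 0.588  -0.0127  0.0924]
 [ 0.6513 -0.0127  0.0898]]
```

```bash
python3 -m crank '[[-1,0,10,0,0,0,0.4],[0,0,15,0,0,0,0.4],[0,0,10,0,0,0,0.4],[0,0,6,0,0,0,0.4],[0,0,5,0,0,0,0.4],[0,0,5,0,0,0,0.4],[0,0,5,0,0,0,0.4],[0,0,5,0,0,0,0.4]]'
python3 -c "
from h import *
st()
i=read_camera('side');cv2.imwrite('pics/s10z.png',cv2.resize(i[90:240,240:390],(600,600)))
"
```

```text
clock: 11.6
tcp_pos: [0.619, -0.02, 0.2862]
orientation: [0.001, 0.718, 0.696, 0.002]
wrist_force: [0.6, 5.6, 6.1]
finger_gap: 0.0615
11.6 [ 0.619  -0.02    0.2862] F [0.6 5.6 6.1] gap 0.0615
```

View pics/s10z.png

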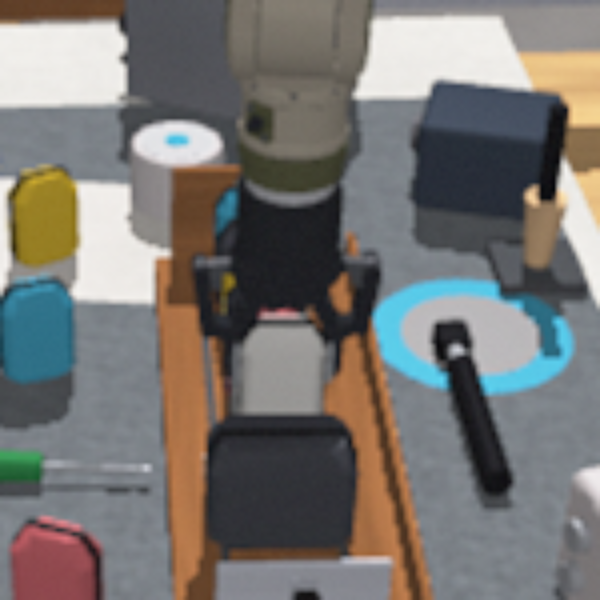

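```bash
python3 -m crank '[[-3,0,4,0,0,0,0.4],[-3,0,6,0,0,0,0.4],[-2,0,8,0,0,0,0.4],[-1,0,9,0,0,0,0.4],[-1,0,9,0,0,0,0.4],[0,0,9,0,0,0,0.4],[0,0,8,0,0,0,0.4],[0,0,5,0,0,0,0.4]]'
python3 -c "
from h import *
st()
i=read_camera('side');cv2.imwrite('pics/s11z.png',cv2.resize(i[90:240,240:390],(600,600)))
"
```

```text
clock: 12.65
tcp_pos: [0.6178, -0.0308, 0.2259]
orientation: [-0.0, 0.718, 0.696, -0.0]
wrist_force: [0.1, 2.7, -0.6]
finger_gap: 0.0608
12.65 [ 0.6178 -0.0308  0.2259] F [ 0.1  2.7 -0.6] gap 0.0608
```

View pics/s11z.png

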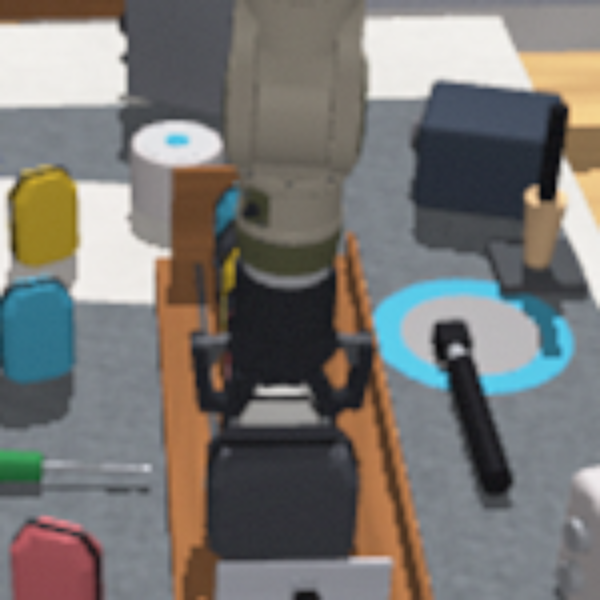

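```bash
python3 -m crank '[[0,0,2,0,0,0,0.4],[0,0,2,0,0,0,0.4],[0,0,1.5,0,0,0,0.4],[0,0,0,0,0,0,0.4],[0,0,0,0,0,0,0.4],[0,0,0,0,0,0,0.7],[0,0,0,0,0,0,0.9],[0,0,0,0,0,0,0.9]]'
python3 -m crank '[[0,0,-15,0,0,0,0.9],[0,0,-30,0,0,0,0.9],[0,0,-40,0,0,0,0.9],[0,0,-40,0,0,0,1],[-30,-15,0,0,0,0,1],[-50,-50,0,0,0,0,1],[-50,-50,0,0,0,0,1],[-30,-30,0,0,0,0,1]]'
python3 -c "
from h import *
st()
i=read_camera('side');cv2.imwrite('pics/s12z.png',cv2.resize(i[110:290,200:380],(600,600)))
i=read_camera('top');cv2.imwrite('pics/t12.png',i);cv2.imwrite('pics/t12z.png',cv2.resize(i[145:285,120:400],(800,400)))
"
```

```text
clock: 13.7
tcp_pos: [0.6181, -0.0312, 0.2215]
orientation: [0.0, 0.718, 0.696, -0.0]
wrist_force: [-0.0, -0.9, 0.3]
finger_gap: 0.0771
clock: 14.7
tcp_pos: [0.4781, -0.1762, 0.3476]
orientation: [0.001, 0.719, 0.695, -0.0]
wrist_force: [-0.0, -0.6, -0.6]
finger_gap: 0.0856
14.7 [ 0.4781 -0.1762  0.3476] F [-0.  -0.6 -0.6] gap 0.0856
```

View pics/s12z.png

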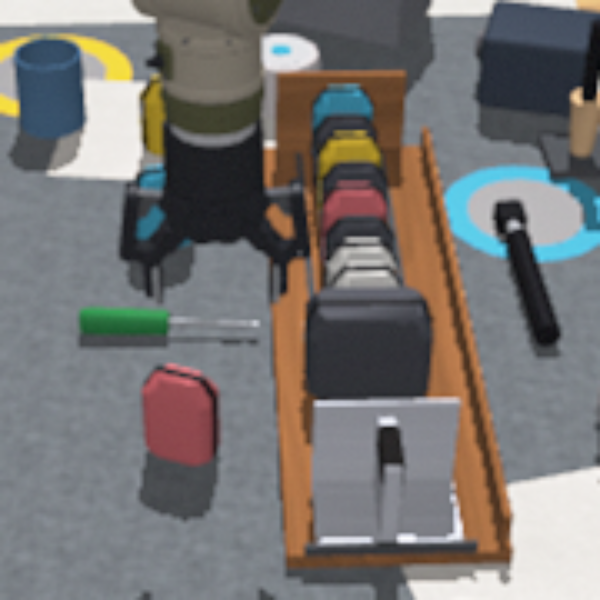

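View pics/t12z.png

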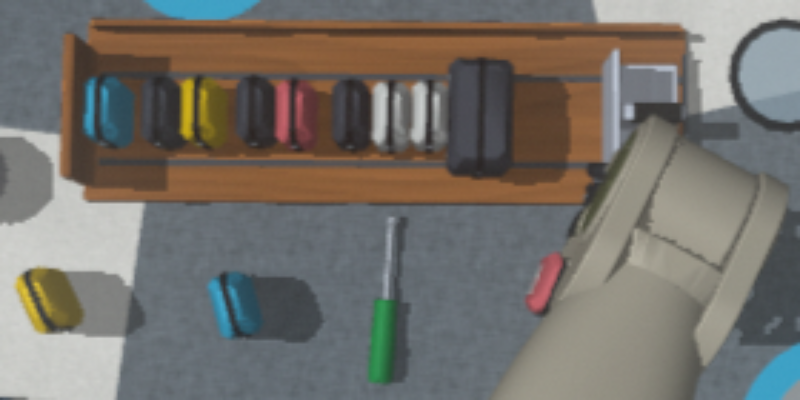

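```bash
python3 -c "
from h import *
go(.447,-.151,.3,67)"
```

```text
t 14.8 tcp [ 0.4774 -0.177   0.3477] shift [ 25.  -31.4  47.6]
  phi now 87.92 tool z [ 1.0e-04 -1.5e-03 -1.0e+00]
  turn [ 0.03  0.09 20.92]
```

```bash
python3 -m crank '[[12,-16,20,0,0,0,1],[13,-15.5,27,0,0,0,1],[0,0,0,0,0,10.4,1],[0,0,0,0,0,10.5,1],[0,0,0,0,0,0,1],[0,0,0,0,0,0,1],[0,0,0,0,0,0,1],[0,0,0,0,0,0,1]]'
python3 -c "
from h import *
go(.447,-.151,.206,67)
i=read_camera('side');cv2.imwrite('pics/s13z.png',cv2.resize(i[110:290,200:380],(600,600)))"
```

```text
clock: 15.8
tcp_pos: [0.4493, -0.149, 0.2993]
orientation: [0.0, 0.832, 0.554, -0.0]
wrist_force: [-1.1, -0.3, -0.8]
finger_gap: 0.0859
t 15.8 tcp [ 0.4493 -0.149   0.2993] shift [-2.8 -1.4 93.3]
  phi now 67.33 tool z [ 1.e-04 -1.e-04 -1.e+00]
  turn [0.01 0.   0.33]
```

View pics/s13z.png

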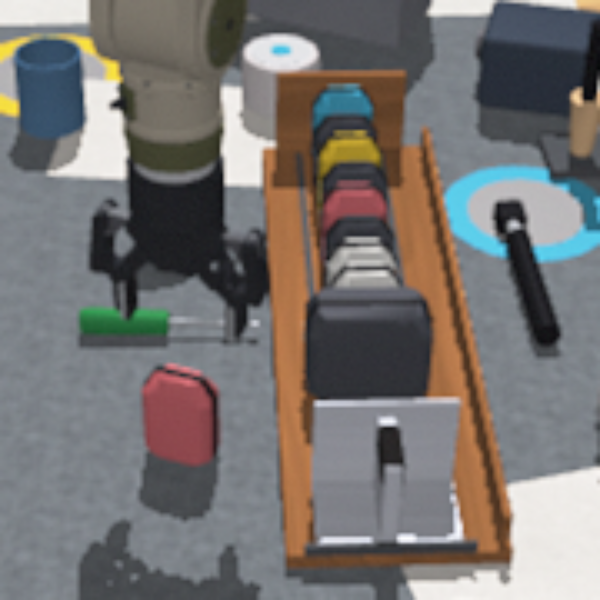

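```bash
python3 -m crank '[[-2.5,-1,28,0,0,0,1],[0,0,28,0,0,0,1],[0,0,24,0,0,0,1],[0,0,13,0,0,0,1],[0,0,0,0,0,0,0.5],[0,0,0,0,0,0,0.4],[0,0,0,0,0,0,0.4],[0,0,0,0,0,0,0.4]]' 80
python3 -c "
from h import *
st()"
python3 -m crank '[[0,0,-15,0,0,0,0.4],[0,0,-25,0,0,0,0.4],[0,0,-35,0,0,0,0.4],[0,0,-35,0,0,0,0.4],[0,0,-30,0,0,0,0.4],[0,0,0,0,0,-10.5,0.4],[0,0,0,0,0,-10.5,0.4],[0,0,0,0,0,0,0.4]]'
python3 -c "
from h import *
i=read_camera('side');cv2.imwrite('pics/s14z.png',cv2.resize(i[110:290,200:380],(600,600)))
i=read_camera('top');cv2.imwrite('pics/t14.png',i);cv2.imwrite('pics/t14z.png',cv2.resize(i[145:285,120:400],(800,400)))
R=range(176,194)
for n,a,b in [('blue',151,157),('yellow',186,191),('pink',219,225),('white',253,259),('white2',267,275),('big',283,293)]: print(n,*zipx(i,a,b,R))
go(.618,.072,.346,88.26)
"
```

```text
clock: 16.85
tcp_pos: [0.4477, -0.151, 0.2069]
orientation: [0.001, 0.832, 0.554, 0.0]
wrist_force: [-0.3, -0.0, 1.6]
finger_gap: 0.0614
16.85 [ 0.4477 -0.151   0.2069] F [-0.3 -0.   1.6] gap 0.0614
clock: 17.85
tcp_pos: [0.4472, -0.1508, 0.3463]
orientation: [0.0, 0.718, 0.696, -0.0]
wrist_force: [-0.2, -0.7, -1.5]
finger_gap: 0.0613
blue [153.6 154. ] (array([0.6203, 0.2864]), np.float64(1.4))
yellow [188.2 188.4] (array([0.6183, 0.192 ]), np.float64(0.4))
pink [222. 222.] (array([0.6164, 0.0995]), np.float64(-0.6))
white [256.4 256. ] (array([0.6144, 0.0054]), np.float64(-2.6))
white2 [271.4 270. ] (array([ 0.6136, -0.0344]), np.float64(-5.9))
big [288.4 287.8] (array([ 0.6126, -0.0824]), np.float64(-3.4))
t 17.95 tcp [ 0.4473 -0.1508  0.3461] shift [2.283e+02 1.633e+02 1.000e-01]
  phi now 88.1 tool z [-2.e-04 -0.e+00 -1.e+00]
  turn [-0.01  0.   -0.16]
```

View pics/s14z.png

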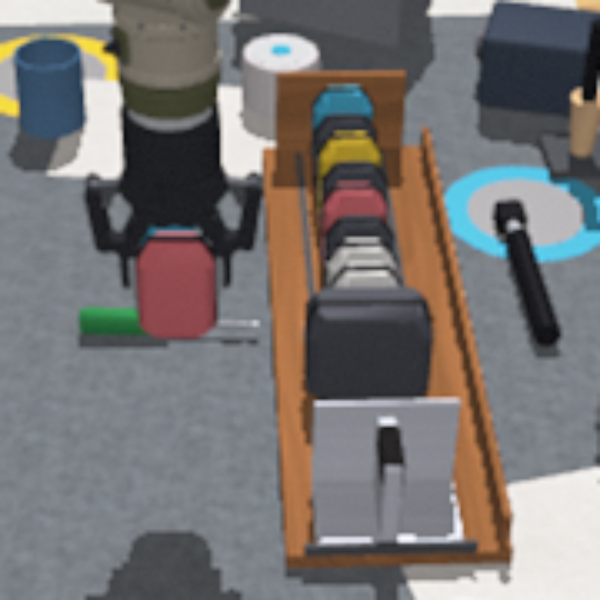

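View pics/t14z.png

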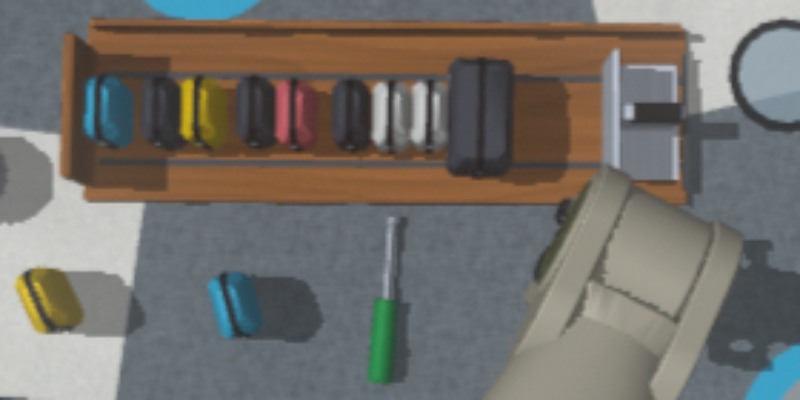

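```bash
python3 -c "
from h import *
go(.621,.0695,.346,88.26)"
python3 -m crank '[[16,10,0,0,0,0,0.4],[40,30,0,0,0,0,0.4],[42,32,0,0,0,0,0.4],[42,32,0,0,0,0,0.4],[42,32,0,0,0,0,0.4],[30,22,0,0,0,0,0.4],[14,8,0,0,0,0,0.4],[0,0,0,0,0,0,0.4]]'
python3 -c "
from h import *
go(.621,.0695,.346,88.26)"
```

```text
t 17.95 tcp [ 0.4473 -0.1508  0.3461] shift [2.259e+02 1.663e+02 1.000e-01]
  phi now 88.1 tool z [-2.e-04 -0.e+00 -1.e+00]
  turn [-0.01  0.   -0.16]
clock: 18.95
tcp_pos: [0.62, 0.0706, 0.3456]
orientation: [-0.0, 0.718, 0.697, -0.001]
wrist_force: [-0.5, 0.2, -1.7]
finger_gap: 0.0615
t 18.95 tcp [0.62   0.0706 0.3456] shift [-1.1  1.  -0.4]
  phi now 88.3 tool z [-1.2e-03 -4.0e-04 -1.0e+00]
  turn [-0.07  0.03  0.04]
```

```bash
python3 -c "
from h import *
i=read_camera('side');cv2.imwrite('pics/s15z.png',cv2.resize(i[90:240,240:390],(600,600)))"
python3 -m crank '[[-1,0.5,10,0,0,0,0.4],[0,0,15,0,0,0,0.4],[0,0,10,0,0,0,0.4],[0,0,6,0,0,0,0.4],[0,0,4,0,0,0,0.4],[-1,0,4,0,0,0,0.4],[-1,0,4,0,0,0,0.4],[-1,0,4,0,0,0,0.4]]'
python3 -c "
from h import *
st()
i=read_camera('side');cv2.imwrite('pics/s16z.png',cv2.resize(i[90:240,240:390],(600,600)))
"
```

```text
clock: 20.0
tcp_pos: [0.6211, 0.0674, 0.2905]
orientation: [-0.0, 0.717, 0.697, 0.003]
wrist_force: [0.1, 7.0, 6.6]
finger_gap: 0.0613
20.0 [0.6211 0.0674 0.2905] F [0.1 7.  6.6] gap 0.0613
```

View pics/s15z.png

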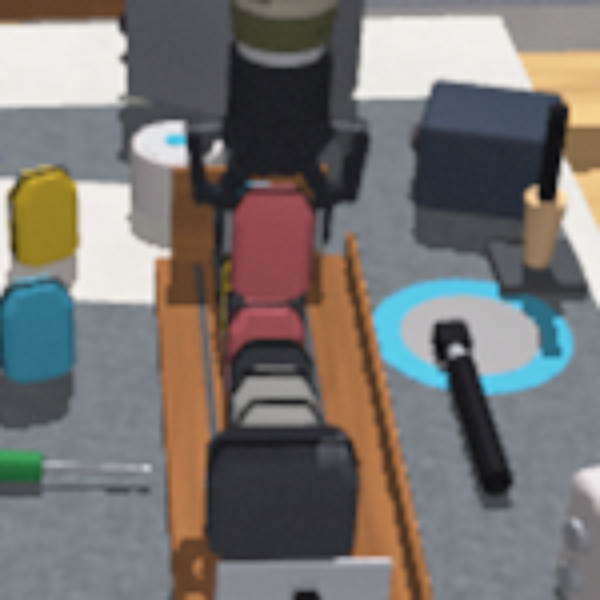

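View pics/s16z.png

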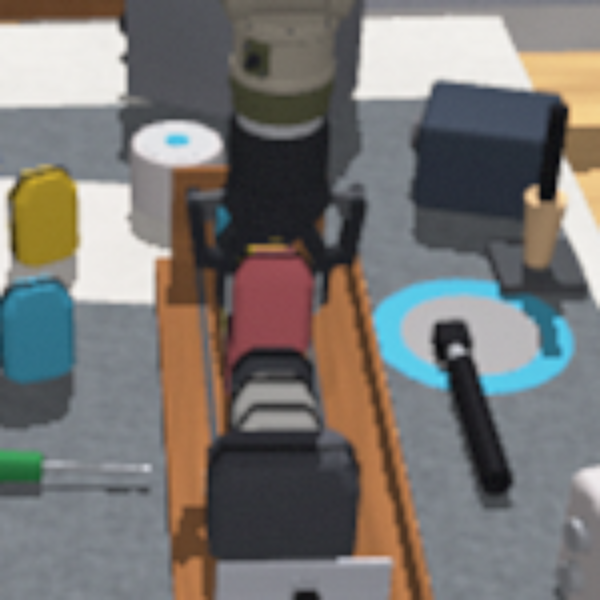

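```bash
python3 -m crank '[[-2,0,5,0,0,0,0.4],[-2,0,6,0,0,0,0.4],[-1,0,8,0,0,0,0.4],[0,0,9,0,0,0,0.4],[0,0,9,0,0,0,0.4],[0,0,9,0,0,0,0.4],[0,0,9,0,0,0,0.4],[0,0,7,0,0,0,0.4]]'
python3 -c "
from h import *
st()
i=read_camera('side');cv2.imwrite('pics/s17z.png',cv2.resize(i[90:240,240:390],(600,600)))
"
```

```text
clock: 21.05
tcp_pos: [0.6198, 0.0608, 0.2259]
orientation: [-0.0, 0.718, 0.696, -0.001]
wrist_force: [0.3, 0.5, -2.3]
finger_gap: 0.0609
21.05 [0.6198 0.0608 0.2259] F [ 0.3  0.5 -2.3] gap 0.0609
```

View pics/s17z.png

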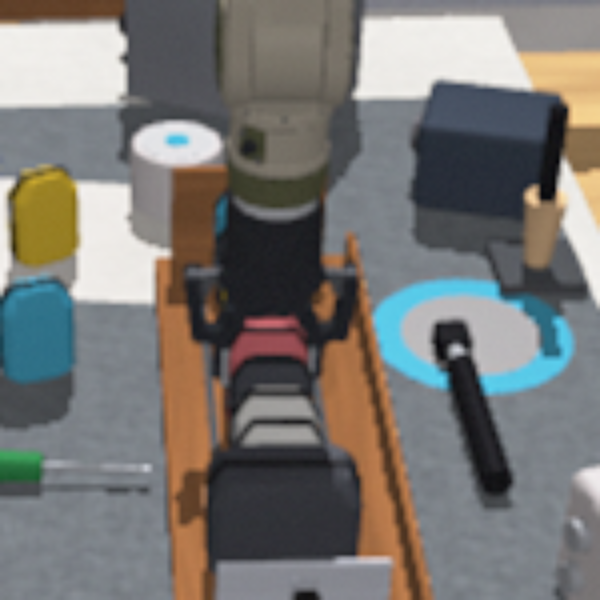

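```bash
python3 -m crank '[[0,0,2,0,0,0,0.4],[0,0,2,0,0,0,0.4],[0,0,1,0,0,0,0.4],[0,0,0,0,0,0,0.4],[0,0,0,0,0,0,0.4],[0,0,0,0,0,0,0.7],[0,0,0,0,0,0,0.9],[0,0,0,0,0,0,0.9]]'
python3 -m crank '[[0,0,-15,0,0,0,0.9],[0,0,-30,0,0,0,0.9],[0,0,-40,0,0,0,0.9],[0,0,-40,0,0,0,1],[0,-40,0,0,0,0,1],[0,-50,0,0,0,0,1],[0,-50,0,0,0,0,1],[0,-30,0,0,0,0,1]]'
python3 -c "
from h import *
st()
i=read_camera('side');cv2.imwrite('pics/s18z.png',cv2.resize(i[110:290,200:380],(600,600)))
i=read_camera('top');cv2.imwrite('pics/t18.png',i);cv2.imwrite('pics/t18z.png',cv2.resize(i[145:285,120:400],(800,400)))
"
```

```text
clock: 22.1
tcp_pos: [0.6205, 0.061, 0.2226]
orientation: [0.0, 0.718, 0.696, 0.0]
wrist_force: [-0.3, -0.2, 0.3]
finger_gap: 0.0767
clock: 23.1
tcp_pos: [0.4481, 0.0663, 0.3484]
orientation: [0.0, 0.718, 0.697, 0.0]
wrist_force: [0.1, 0.1, 0.9]
finger_gap: 0.0853
23.1 [0.4481 0.0663 0.3484] F [0.1 0.1 0.9] gap 0.0853
```

View pics/s18z.png

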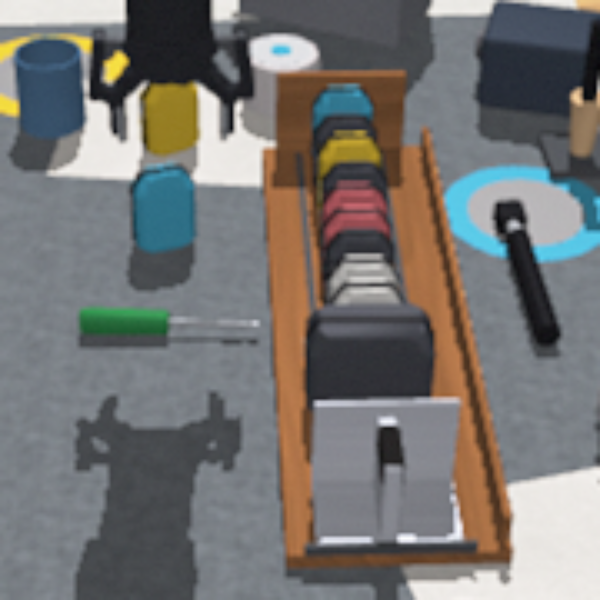

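View pics/t18z.png

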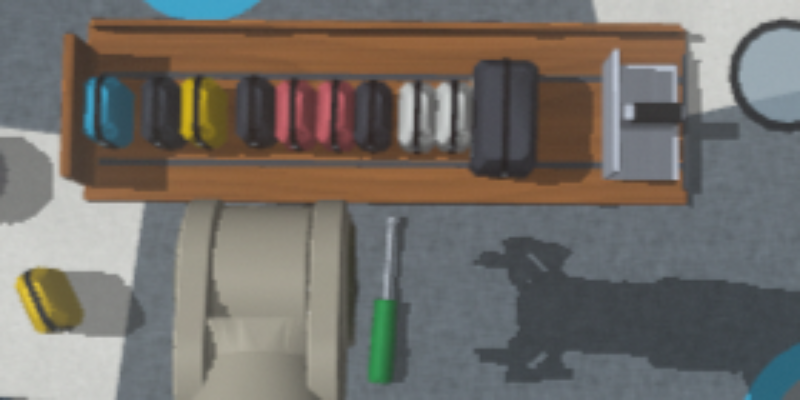

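```bash
python3 -c "
from h import *
go(.4445,.347,.3,115)"
```

```text
t 23.2 tcp [0.4474 0.0665 0.3485] shift [280.3 -11.1  48.4]
  phi now 88.32 tool z [-3.e-04 -1.e-04 -1.e+00]
  turn [-2.000e-02 -0.000e+00 -2.668e+01]
```

```bash
python3 -m crank '[[50,-2,8,0,0,0,1],[58,-2,10,0,0,0,1],[58,-2,10,0,0,0,1],[58,-2,10,0,0,0,1],[56,-3,10,0,0,0,1],[0,0,0,0,0,-9,1],[0,0,0,0,0,-9,1],[0,0,0,0,0,-8.7,1]]'
python3 -c "
from h import *
go(.4445,.347,.206,115)
i=read_camera('side');cv2.imwrite('pics/s19z.png',cv2.resize(i[90:240,180:330],(600,600)))"
```

```text
clock: 24.2
tcp_pos: [0.4485, 0.3472, 0.2998]
orientation: [0.0, 0.535, 0.845, 0.001]
wrist_force: [-0.1, 1.2, 0.8]
finger_gap: 0.0857
t 24.2 tcp [0.4485 0.3472 0.2998] shift [ 1.5 -3.8 93.8]
  phi now 115.31 tool z [ 1.4e-03  6.0e-04 -1.0e+00]
  turn [0.09 0.   0.31]
```

View pics/s19z.png

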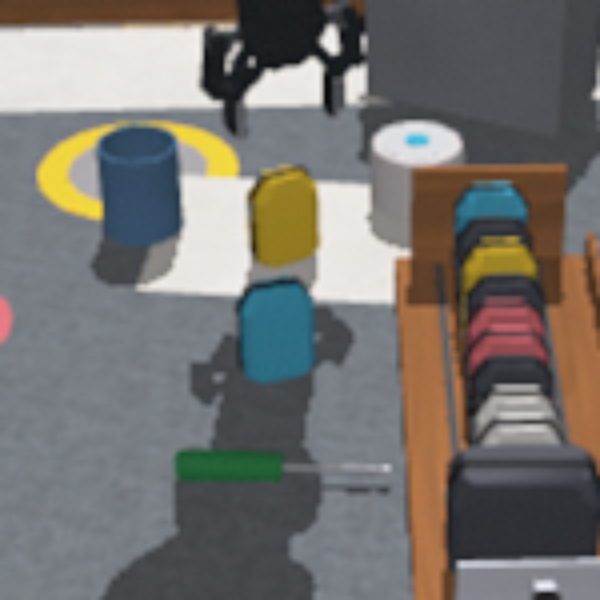

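```bash
python3 -m crank '[[1.5,-3.5,28,0,0,0,1],[0,0,28,0,0,0,1],[0,0,24,0,0,0,1],[0,0,13,0,0,0,1],[0,0,0,0,0,0,0.5],[0,0,0,0,0,0,0.4],[0,0,0,0,0,0,0.4],[0,0,0,0,0,0,0.4]]' 80
python3 -c "
from h import *
st()"
python3 -m crank '[[0,0,-15,0,0,0,0.4],[0,0,-25,0,0,0,0.4],[0,0,-35,0,0,0,0.4],[0,0,-35,0,0,0,0.4],[0,0,-30,0,0,0,0.4],[0,0,0,0,0,9,0.4],[0,0,0,0,0,9,0.4],[0,0,0,0,0,8.7,0.4]]'
python3 -c "
from h import *
i=read_camera('side');cv2.imwrite('pics/s20z.png',cv2.resize(i[90:240,180:330],(600,600)))
i=read_camera('top');cv2.imwrite('pics/t20.png',i);cv2.imwrite('pics/t20z.png',cv2.resize(i[145:285,120:400],(800,400)))
go(.6235,.163,.346,88.26)
"
```

```text
clock: 25.25
tcp_pos: [0.4442, 0.3464, 0.207]
orientation: [0.0, 0.537, 0.843, 0.001]
wrist_force: [0.3, 0.3, 2.2]
finger_gap: 0.061
25.25 [0.4442 0.3464 0.207 ] F [0.3 0.3 2.2] gap 0.061
clock: 26.25
tcp_pos: [0.4437, 0.3461, 0.3473]
orientation: [0.0, 0.719, 0.695, 0.0]
wrist_force: [0.3, -1.3, -0.9]
finger_gap: 0.061
t 26.35 tcp [0.4438 0.3462 0.3471] shift [-177.7  185.2    1.2]
  phi now 88.27 tool z [ 6.e-04  2.e-04 -1.e+00]
  turn [ 0.03 -0.01  0.01]
```

View pics/s20z.png

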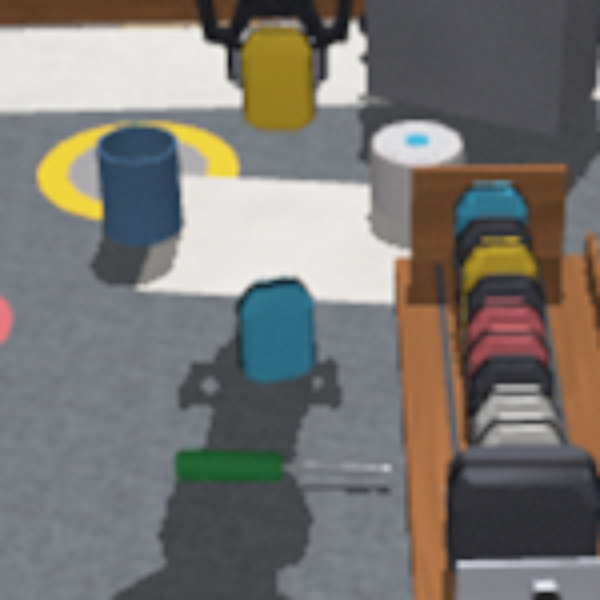

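View pics/t20z.png

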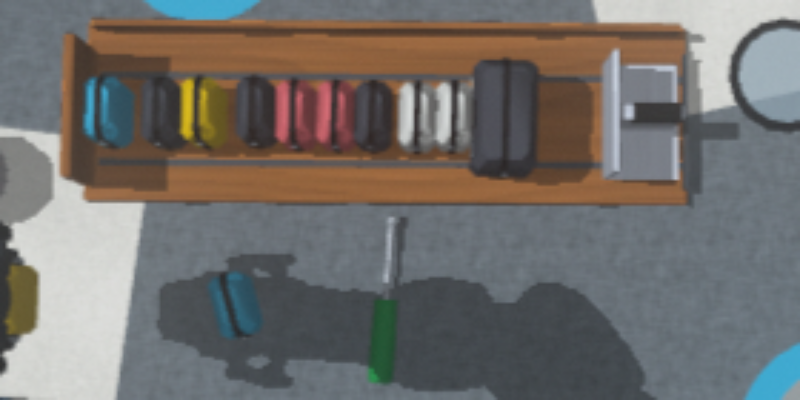

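```bash
python3 -c "
from h import *
i=cv2.imread('pics/t20.png');print(i[250,120:140].tolist())
print(ray('top',[[133.0,250]],.15)[0][1]+.018)"
python3 -m crank '[[-12,12,0,0,0,0,0.4],[-30,32,0,0,0,0,0.4],[-34,36,0,0,0,0,0.4],[-34,36,0,0,0,0,0.4],[-34,36,0,0,0,0,0.4],[-24,24,0,0,0,0,0.4],[-10,9,0,0,0,0,0.4],[0,0,0,0,0,0,0.4]]'
python3 -c "
from h import *
go(.6235,.163,.346,88.26)
i=read_camera('side');cv2.imwrite('pics/s21z.png',cv2.resize(i[90:240,240:390],(600,600)))"
```

```text
[[54, 53, 53], [53, 54, 54], [54, 54, 52], [55, 67, 71], [51, 88, 96], [49, 93, 105], [51, 93, 105], [51, 92, 104], [52, 92, 104], [51, 92, 103], [53, 93, 103], [52, 91, 102], [65, 106, 114], [147, 163, 167], [213, 217, 215], [215, 217, 217], [213, 216, 215], [213, 217, 216], [215, 218, 218], [212, 215, 215]]
0.34841433410441464
clock: 27.35
tcp_pos: [0.6239, 0.1617, 0.3459]
orientation: [-0.0, 0.718, 0.696, -0.0]
wrist_force: [-0.2, -0.0, -1.3]
finger_gap: 0.0611
t 27.35 tcp [0.6239 0.1617 0.3459] shift [ 1.3 -0.4 -0.1]
  phi now 88.24 tool z [-7.e-04 -0.e+00 -1.e+00]
  turn [-0.04  0.   -0.02]
```

View pics/s21z.png

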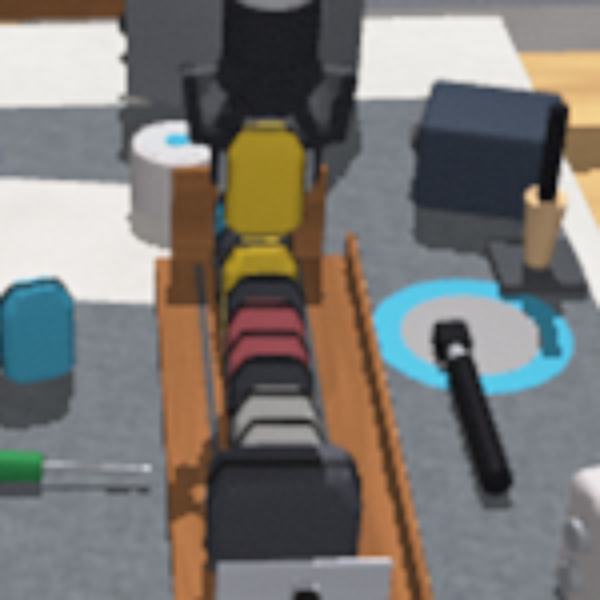

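```bash
python3 -m crank '[[0,-0.5,10,0,0,0,0.4],[0,0,15,0,0,0,0.4],[0,0,10,0,0,0,0.4],[0,0,6,0,0,0,0.4],[0,0,4,0,0,0,0.4],[-1,0,4,0,0,0,0.4],[-1,0,4,0,0,0,0.4],[-1,0,4,0,0,0,0.4]]'
python3 -c "
from h import *
st()
i=read_camera('side');cv2.imwrite('pics/s22z.png',cv2.resize(i[90:240,240:390],(600,600)))
"
```

```text
clock: 28.4
tcp_pos: [0.6233, 0.1599, 0.2897]
orientation: [0.0, 0.718, 0.697, 0.001]
wrist_force: [-0.6, 0.7, 2.0]
finger_gap: 0.061
28.4 [0.6233 0.1599 0.2897] F [-0.6  0.7  2. ] gap 0.061
```

View pics/s22z.png

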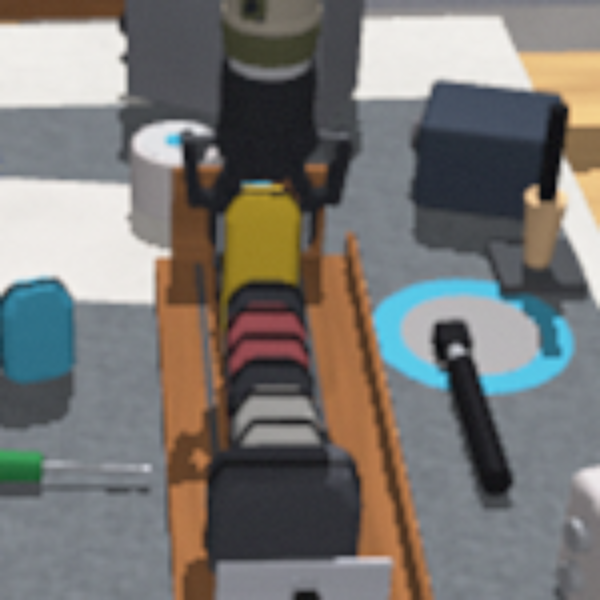

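```bash
python3 -m crank '[[-2,0,5,0,0,0,0.4],[-2,0,6,0,0,0,0.4],[-2,0,8,0,0,0,0.4],[0,0,9,0,0,0,0.4],[0,0,9,0,0,0,0.4],[0,0,9,0,0,0,0.4],[0,0,9,0,0,0,0.4],[0,0,7,0,0,0,0.4]]'
python3 -c "
from h import *
st()
i=read_camera('side');cv2.imwrite('pics/s23z.png',cv2.resize(i[90:240,240:390],(600,600)))
"
```

```text
clock: 29.45
tcp_pos: [0.6226, 0.1546, 0.2265]
orientation: [-0.001, 0.717, 0.697, 0.001]
wrist_force: [0.7, 5.0, -0.5]
finger_gap: 0.0609
29.45 [0.6226 0.1546 0.2265] F [ 0.7  5.  -0.5] gap 0.0609
```

View pics/s23z.png

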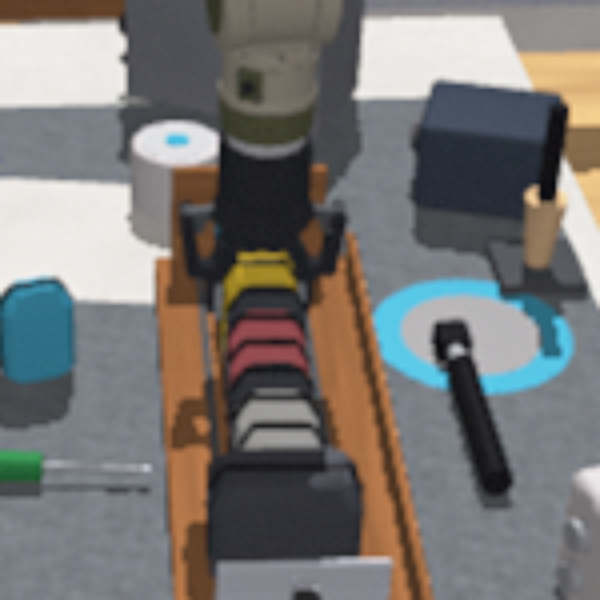

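```bash
python3 -m crank '[[0,0,2,0,0,0,0.4],[0,0,2,0,0,0,0.4],[0,0,1.5,0,0,0,0.4],[0,0,0,0,0,0,0.4],[0,0,0,0,0,0,0.4],[0,0,0,0,0,0,0.7],[0,0,0,0,0,0,0.9],[0,0,0,0,0,0,0.9]]'
python3 -m crank '[[0,0,-15,0,0,0,0.9],[0,0,-35,0,0,0,0.9],[0,0,-45,0,0,0,0.9],[-20,-40,-20,0,0,0,1],[-45,-40,0,0,0,0,1],[-55,-30,0,0,0,0,1],[-55,-30,0,0,0,0,1],[-55,-20,0,0,0,0,1]]'
python3 -c "
from h import *
st()
i=read_camera('side');cv2.imwrite('pics/s24z.png',cv2.resize(i[110:290,200:380],(600,600)))
i=read_camera('top');cv2.imwrite('pics/t24.png',i);cv2.imwrite('pics/t24z.png',cv2.resize(i[145:285,120:400],(800,400)))
"
```

```text
clock: 30.5
tcp_pos: [0.6228, 0.1531, 0.2215]
orientation: [0.001, 0.718, 0.696, -0.001]
wrist_force: [-0.1, -0.6, -0.2]
finger_gap: 0.0769
clock: 31.5
tcp_pos: [0.4546, -0.0724, 0.3381]
orientation: [0.001, 0.717, 0.697, 0.0]
wrist_force: [1.3, -1.2, -0.2]
finger_gap: 0.0852
31.5 [ 0.4546 -0.0724  0.3381] F [ 1.3 -1.2 -0.2] gap 0.0852
```

View pics/s24z.png

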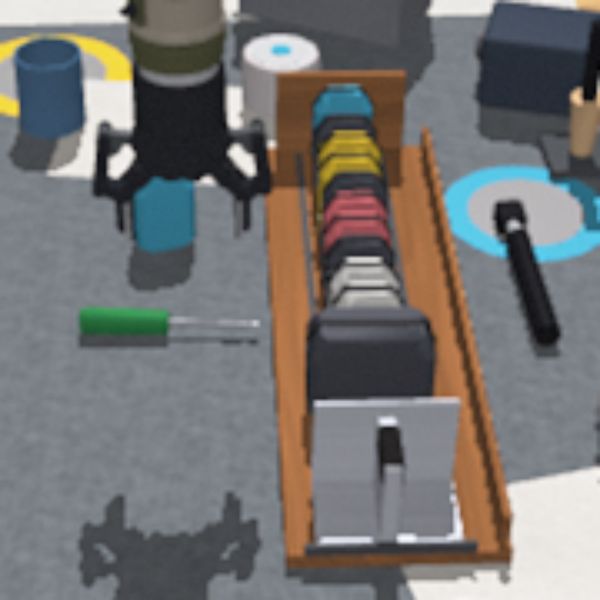

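View pics/t24z.png

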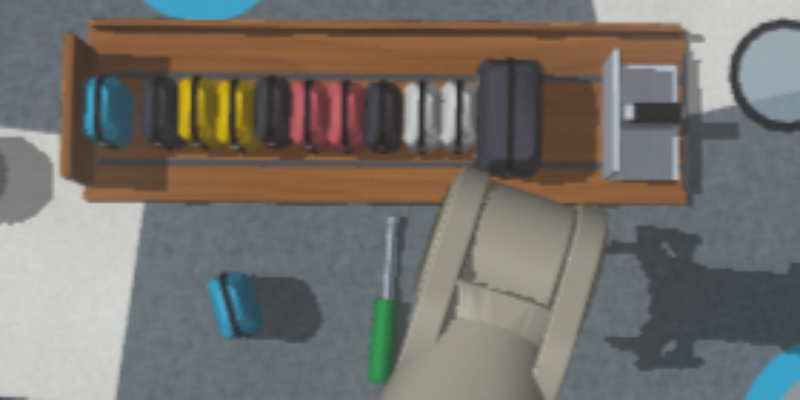

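Yellow, pink and white are in; the loose blue is unmoved at (235,305 in the zoom). Blue next: (0.436, 0.163), yaw 15°.

```bash
python3 -c "
from h import *
go(.436,.164,.3,105)
i=cv2.imread('pics/t24.png')
R=range(176,194)
for n,a,b in [('blue',151,157),('yellow',186,191)]: print(n,*zipx(i,a,b,R))
print(i[184,150:185].max(1).tolist())
"
```

```text
t 31.6 tcp [ 0.4543 -0.0752  0.3381] shift [238.5 -27.2  37.4]
  phi now 87.87 tool z [ 9.0e-04 -2.6e-03 -1.0e+00]
  turn [  0.03   0.15 -17.13]
blue [153.6 154. ] (array([0.6203, 0.2864]), np.float64(1.4))
yellow [187.3 187.7] (array([0.6184, 0.1943]), np.float64(0.9))
[151, 198, 166, 74, 66, 118, 156, 134, 103, 96, 93, 91, 88, 88, 87, 87, 77, 84, 87, 75, 76, 85, 81, 60, 54, 60, 71, 63, 56, 52, 51, 54, 120, 184, 204]
```

```bash
python3 -m crank '[[40,-5,7,0,0,0,1],[50,-6,8,0,0,0,1],[50,-6,8,0,0,0,1],[50,-5,8,0,0,0,1],[48,-5,7,0,0,0,1],[0,0,0,0,0,-8.6,1],[0,0,0,0,0,-8.5,1],[0,0,0,0,0,0,1]]'
python3 -c "
from h import *
go(.436,.164,.206,105)
i=read_camera('side');cv2.imwrite('pics/s25z.png',cv2.resize(i[90:240,180:330],(600,600)))"
```

```text
clock: 32.6
tcp_pos: [0.4363, 0.1683, 0.2994]
orientation: [0.0, 0.606, 0.795, 0.0]
wrist_force: [-0.1, 0.1, 0.1]
finger_gap: 0.0852
t 32.6 tcp [0.4363 0.1683 0.2994] shift [-4.  -1.5 93.4]
  phi now 105.35 tool z [ 1.1e-03 -1.0e-04 -1.0e+00]
  turn [0.06 0.02 0.35]
```

View pics/s25z.png

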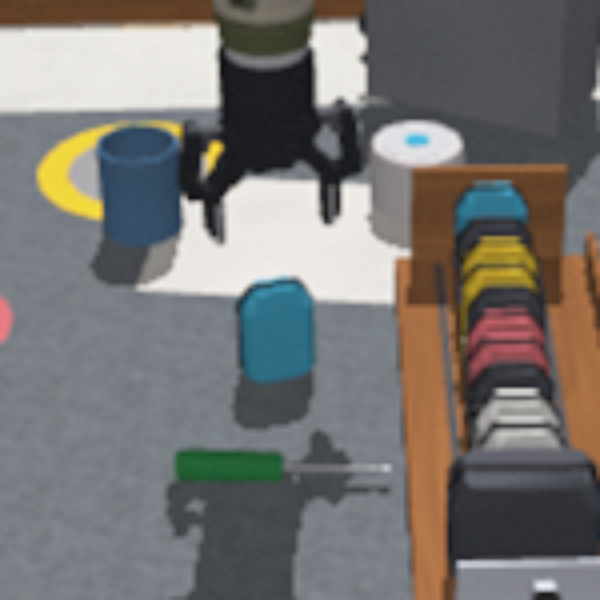

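```bash
python3 -m crank '[[-4,-1,28,0,0,0,1],[0,0,28,0,0,0,1],[0,0,24,0,0,0,1],[0,0,13,0,0,0,1],[0,0,0,0,0,0,0.5],[0,0,0,0,0,0,0.4],[0,0,0,0,0,0,0.4],[0,0,0,0,0,0,0.4]]' 80
python3 -c "
from h import *
st()"
python3 -m crank '[[0,0,-15,0,0,0,0.4],[0,0,-25,0,0,0,0.4],[0,0,-35,0,0,0,0.4],[0,0,-35,0,0,0,0.4],[0,0,-30,0,0,0,0.4],[0,0,0,0,0,8.5,0.4],[0,0,0,0,0,8.5,0.4],[0,0,0,0,0,0,0.4]]'
python3 -c "
from h import *
i=read_camera('side');cv2.imwrite('pics/s26z.png',cv2.resize(i[90:240,180:330],(600,600)))
i=read_camera('top');cv2.imwrite('pics/t26.png',i);cv2.imwrite('pics/t26z.png',cv2.resize(i[145:285,120:400],(800,400)))
go(.6265,.258,.346,88.26)
"
```

```text
clock: 33.65
tcp_pos: [0.4366, 0.1636, 0.2063]
orientation: [0.0, 0.606, 0.795, 0.0]
wrist_force: [-0.3, -0.1, 1.8]
finger_gap: 0.0617
33.65 [0.4366 0.1636 0.2063] F [-0.3 -0.1  1.8] gap 0.0617
clock: 34.65
tcp_pos: [0.4361, 0.1635, 0.3457]
orientation: [0.0, 0.716, 0.698, -0.0]
wrist_force: [0.4, -0.4, -1.7]
finger_gap: 0.061
t 34.75 tcp [0.4362 0.1635 0.3455] shift [ 99.3 187.8  -0.5]
  phi now 88.54 tool z [-3.e-04 -2.e-04 -1.e+00]
  turn [-0.02  0.01  0.28]
```

View pics/s26z.png

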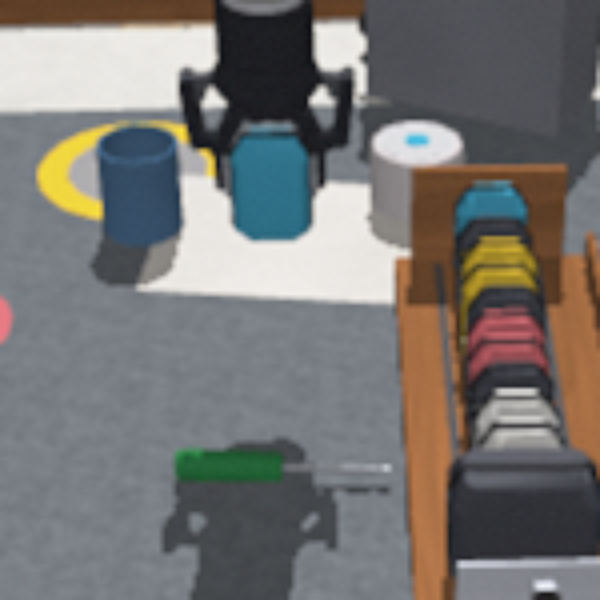

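View pics/t26z.png

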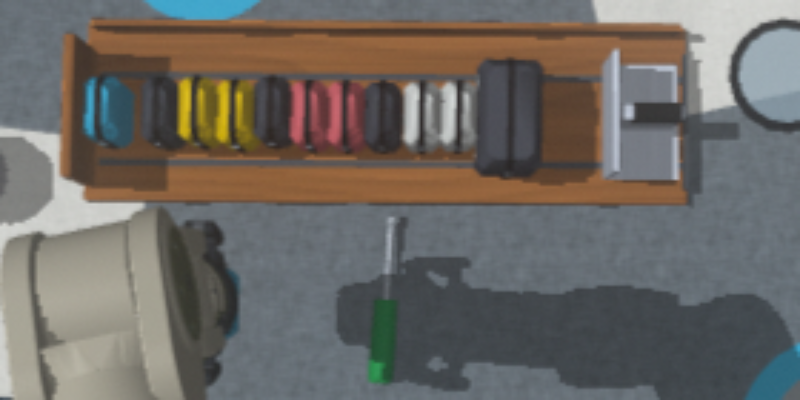

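```bash
python3 -m crank '[[6,12,0,0,0,0.3,0.4],[17,32,0,0,0,0,0.4],[20,38,0,0,0,0,0.4],[20,38,0,0,0,0,0.4],[20,38,0,0,0,0,0.4],[11,20,0,0,0,0,0.4],[5,10,0,0,0,0,0.4],[0,0,0,0,0,0,0.4]]'
python3 -c "
from h import *
go(.6265,.258,.346,88.26)
i=read_camera('side');cv2.imwrite('pics/s27z.png',cv2.resize(i[90:240,240:390],(600,600)))"
```

```text
clock: 35.75
tcp_pos: [0.6279, 0.2565, 0.3448]
orientation: [-0.0, 0.719, 0.695, -0.001]
wrist_force: [-1.0, -0.4, -2.0]
finger_gap: 0.0609
t 35.75 tcp [0.6279 0.2565 0.3448] shift [ 1.4 -1.5 -1.2]
  phi now 88.12 tool z [-1.e-03 -4.e-04 -1.e+00]
  turn [-0.06  0.03 -0.14]
```

View pics/s27z.png

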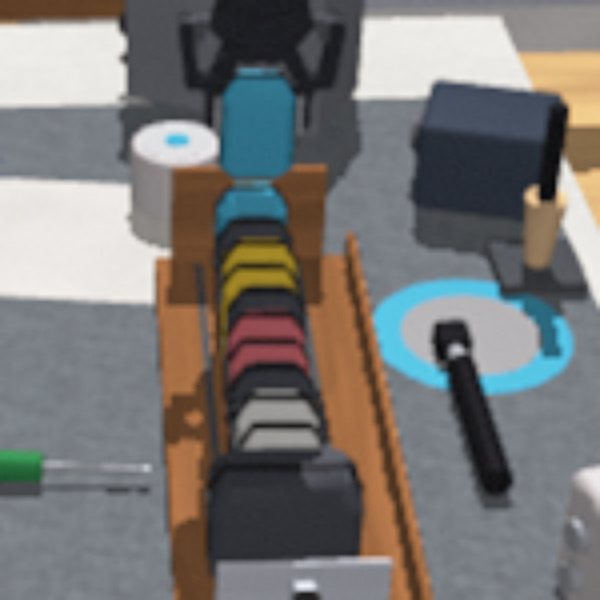

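```bash
python3 -m crank '[[0.5,-2.5,10,0,0,0,0.4],[0,0,15,0,0,0,0.4],[0,0,10,0,0,0,0.4],[0,0,6,0,0,0,0.4],[0,0,4,0,0,0,0.4],[-1,0,4,0,0,0,0.4],[-1,0,4,0,0,0,0.4],[-1,0,4,0,0,0,0.4]]'
python3 -c "
from h import *
st()
i=read_camera('side');cv2.imwrite('pics/s28z.png',cv2.resize(i[90:240,240:390],(600,600)))
"
```

```text
clock: 36.8
tcp_pos: [0.6259, 0.2558, 0.2921]
orientation: [-0.0, 0.718, 0.696, 0.004]
wrist_force: [-3.6, 7.0, 20.7]
finger_gap: 0.0611
36.8 [0.6259 0.2558 0.2921] F [-3.6  7.  20.7] gap 0.0611
```

View pics/s28z.png

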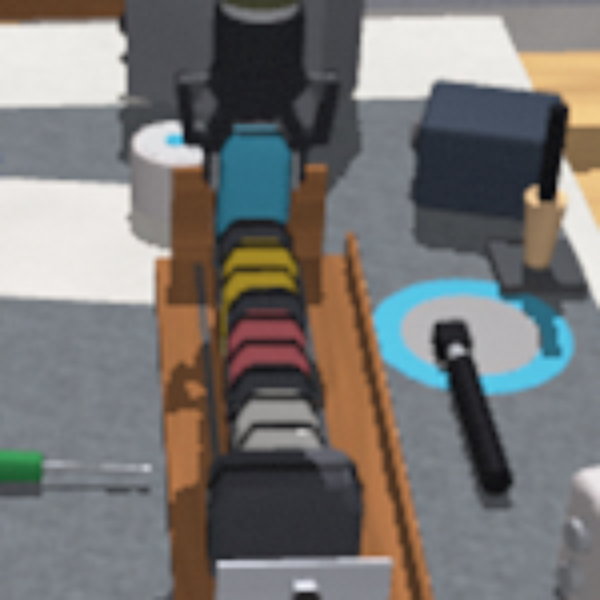

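```bash
python3 -m crank '[[-1,0,2,0,0,0,0.4],[-1,0,2,0,0,0,0.4],[-1,0,2,0,0,0,0.4],[-1,0,3,0,0,0,0.4],[-1,0,3,0,0,0,0.4],[-1,0,4,0,0,0,0.4],[0,0,4,0,0,0,0.4],[0,0,4,0,0,0,0.4]]'
python3 -c "
from h import *
st()
i=read_camera('side');cv2.imwrite('pics/s29z.png',cv2.resize(i[90:240,240:390],(600,600)))
"
```

```text
clock: 37.85
tcp_pos: [0.626, 0.2507, 0.268]
orientation: [-0.0, 0.718, 0.696, 0.005]
wrist_force: [0.6, 10.7, 6.6]
finger_gap: 0.0607
37.85 [0.626  0.2507 0.268 ] F [ 0.6 10.7  6.6] gap 0.0607
```

View pics/s29z.png

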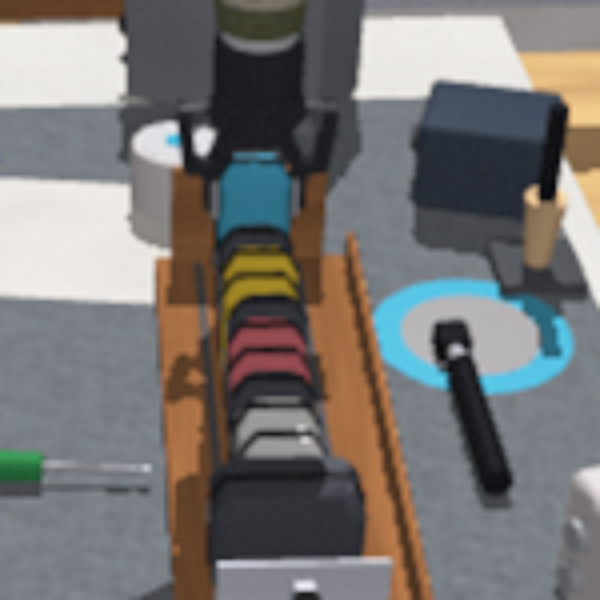

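```bash
python3 -m crank '[[-1,0,5,0,0,0,0.4],[0,0,6,0,0,0,0.4],[0,0,6,0,0,0,0.4],[0,0,6,0,0,0,0.4],[0,0,6,0,0,0,0.4],[0,0,6,0,0,0,0.4],[0,0,4,0,0,0,0.4],[0,0,3,0,0,0,0.4]]'
python3 -c "
from h import *
st()
i=read_camera('side');cv2.imwrite('pics/s30z.png',cv2.resize(i[90:240,240:390],(600,600)))
"
```

```text
clock: 38.9
tcp_pos: [0.6257, 0.2498, 0.2247]
orientation: [-0.001, 0.718, 0.696, 0.005]
wrist_force: [0.1, 12.1, 1.9]
finger_gap: 0.0604
38.9 [0.6257 0.2498 0.2247] F [ 0.1 12.1  1.9] gap 0.0604
```

View pics/s30z.png

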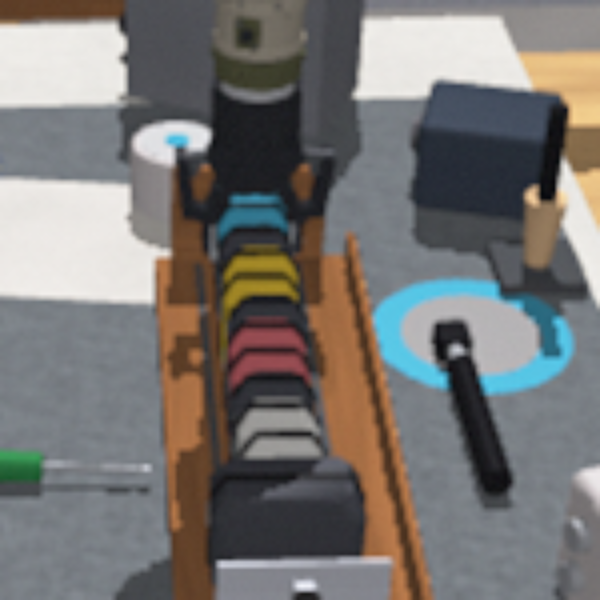

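```bash
python3 -m crank '[[0,0,2,0,0,0,0.4],[0,0,2,0,0,0,0.4],[0,0,1,0,0,0,0.4],[0,0,0,0,0,0,0.4],[0,0,0,0,0,0,0.4],[0,0,0,0,0,0,0.7],[0,0,0,0,0,0,0.9],[0,0,0,0,0,0,0.9]]'
python3 -m crank '[[0,0,-15,0,0,0,0.9],[0,0,-35,0,0,0,0.9],[0,0,-45,0,0,0,0.9],[-20,-40,-20,0,0,0,1],[-45,-45,0,0,0,0,1],[-55,-45,0,0,0,0,1],[-55,-45,0,0,0,0,1],[-55,-20,0,0,0,0,1]]'
python3 -c "
from h import *
st()
i=read_camera('side');cv2.imwrite('pics/s31z.png',cv2.resize(i[110:290,200:380],(600,600)))
i=read_camera('top');cv2.imwrite('pics/t31.png',i);cv2.imwrite('pics/t31z.png',cv2.resize(i[145:285,120:400],(800,400)))
"
```

```text
clock: 39.95
tcp_pos: [0.6248, 0.2465, 0.2177]
orientation: [0.0, 0.719, 0.695, -0.0]
wrist_force: [0.2, -0.1, -0.0]
finger_gap: 0.0767
clock: 40.95
tcp_pos: [0.4321, 0.0361, 0.3336]
orientation: [0.0, 0.718, 0.696, 0.0]
wrist_force: [0.7, -1.0, -0.6]
finger_gap: 0.0856
40.95 [0.4321 0.0361 0.3336] F [ 0.7 -1.  -0.6] gap 0.0856
```

View pics/s31z.png

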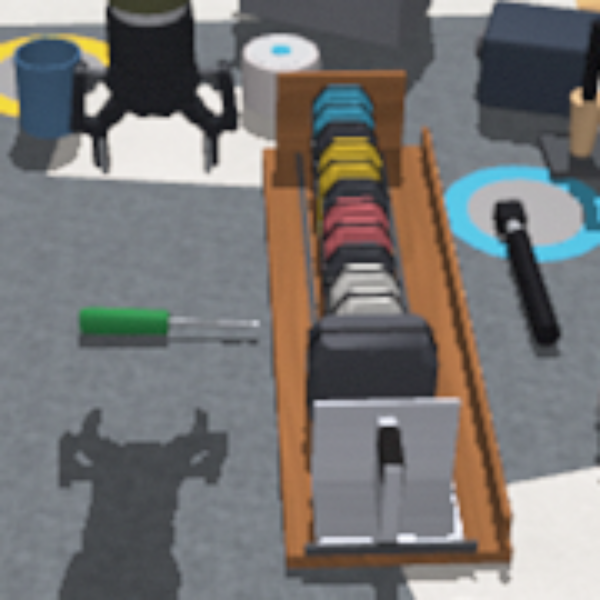

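View pics/t31z.png

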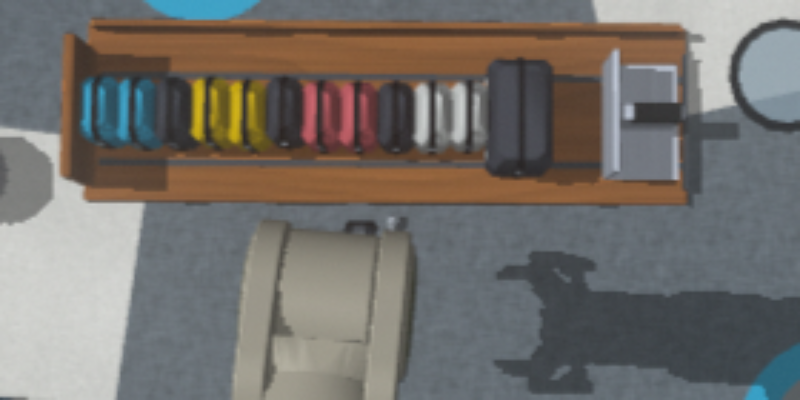

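```bash
python3 -c "
from h import *
go(.6127,-.256,.36,88.26)"
```

```text
t 41.05 tcp [0.432  0.0335 0.3336] shift [-282.2  192.1  -25.9]
  phi now 87.72 tool z [-3.0e-04 -1.8e-03 -1.0e+00]
  turn [-0.01  0.11 -0.54]
```

```bash
python3 -m crank '[[-30,20,-10,0,0,-0.5,1],[-46,32,-10,0,0,0,1],[-46,32,-6,0,0,0,1],[-46,32,0,0,0,0,1],[-46,32,0,0,0,0,1],[-40,26,0,0,0,0,1],[-28,18,0,0,0,0,1],[0,0,0,0,0,0,0.7]]'
python3 -c "
from h import *
go(.6127,-.256,.235,88.26)
i=read_camera('side');cv2.imwrite('pics/s32z.png',cv2.resize(i[110:290,200:380],(600,600)))
"
```

```text
clock: 42.05
tcp_pos: [0.62, -0.2519, 0.3582]
orientation: [0.0, 0.717, 0.697, -0.0]
wrist_force: [-0.2, 1.2, -0.2]
finger_gap: 0.0694
t 42.05 tcp [ 0.62   -0.2519  0.3582] shift [ -4.2  -7.2 123.2]
  phi now 88.44 tool z [ 3.e-04 -6.e-04 -1.e+00]
  turn [0.02 0.03 0.18]
```

View pics/s32z.png

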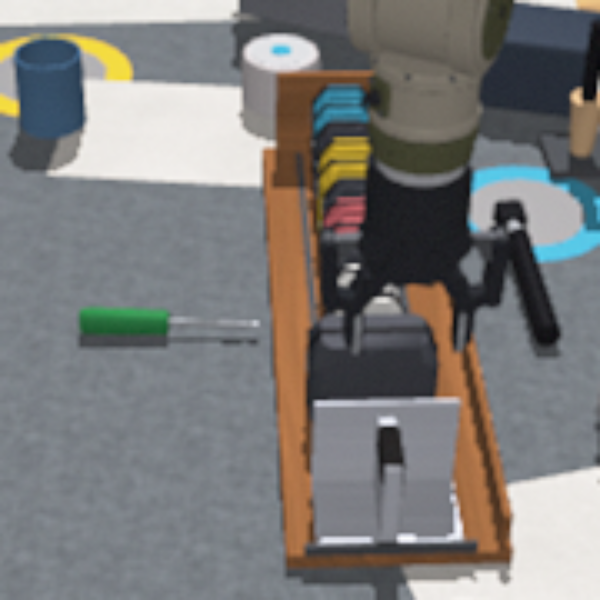

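```bash
python3 -m crank '[[-4,-7,20,0,0,0,0.7],[0,0,30,0,0,0,0.7],[0,0,30,0,0,0,0.7],[0,0,27,0,0,0,0.7],[0,0,14,0,0,0,0.7],[0,0,0,0,0,0,0.3],[0,0,0,0,0,0,0.1],[0,0,0,0,0,0,0.1]]' 60
python3 -m crank '[[0,0,0,0,0,0,0.1],[4,0,0,0,0,0,0.1],[5,0,0,0,0,0,0.1],[5,0,0,0,0,0,0.1],[5,0,0,0,0,0,0.1],[5,0,0,0,0,0,0.1],[4,0,0,0,0,0,0.1],[0,0,0,0,0,0,0.1]]'
python3 -c "
from h import *
go(.6127,-.256,.235,88.26)
st()
i=read_camera('side');cv2.imwrite('pics/s33z.png',cv2.resize(i[110:290,200:380],(600,600)))
"
```

```text
clock: 43.1
tcp_pos: [0.6128, -0.2536, 0.2395]
orientation: [0.002, 0.716, 0.698, 0.001]
wrist_force: [1.9, 1.6, 1.8]
finger_gap: 0.0151
clock: 44.1
tcp_pos: [0.6135, -0.226, 0.2395]
orientation: [0.002, 0.716, 0.698, 0.0]
wrist_force: [3.3, -1.3, 5.9]
finger_gap: 0.0149
t 44.1 tcp [ 0.6135 -0.226   0.2395] shift [-30.   -0.1   4.6]
  phi now 88.57 tool z [ 0.0038 -0.0025 -1.    ]
  turn [0.22 0.14 0.31]
44.1 [ 0.6135 -0.226   0.2395] F [ 3.3 -1.3  5.9] gap 0.0149
```

View pics/s33z.png

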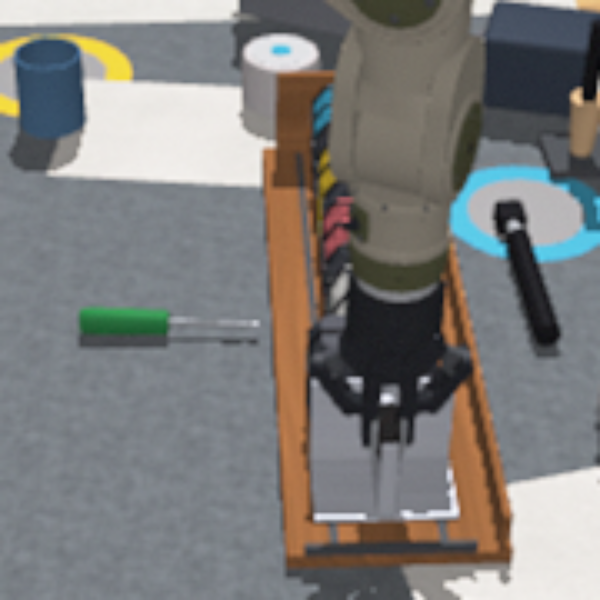

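```bash
python3 -m crank '[[3,0,0,0,0,0,0.1],[3,0,0,0,0,0,0.1],[3,0,0,0,0,0,0.1],[3,0,0,0,0,0,0.1],[3,0,0,0,0,0,0.1],[3,0,0,0,0,0,0.1],[3,0,0,0,0,0,0.1],[0,0,0,0,0,0,0.1]]'
python3 -c "
from h import *
st()
i=read_camera('top');cv2.imwrite('pics/t34.png',i);cv2.imwrite('pics/t34z.png',cv2.resize(i[145:285,120:400],(800,400)))
"
```

```text
clock: 45.15
tcp_pos: [0.6141, -0.2052, 0.2395]
orientation: [0.002, 0.716, 0.698, 0.0]
wrist_force: [3.4, -1.8, 5.7]
finger_gap: 0.0151
45.15 [ 0.6141 -0.2052  0.2395] F [ 3.4 -1.8  5.7] gap 0.0151
```

View pics/t34z.png

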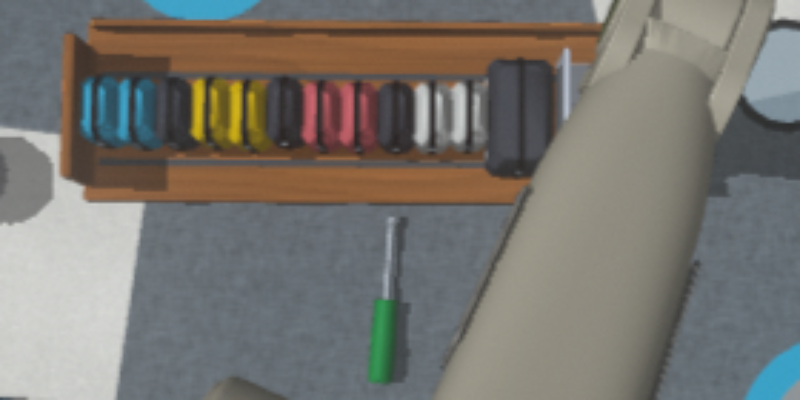

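```bash
python3 -m crank '[[1.5,0,0,0,0,0,0.1],[1.5,0,0,0,0,0,0.1],[1.5,0,0,0,0,0,0.1],[1.5,0,0,0,0,0,0.1],[1.5,0,0,0,0,0,0.1],[1.5,0,0,0,0,0,0.1],[0,0,0,0,0,0,0.1],[0,0,0,0,0,0,0.1]]'
python3 -m crank '[[1,0,0,0,0,0,0.1],[1,0,0,0,0,0,0.1],[1,0,0,0,0,0,0.1],[0,0,0,0,0,0,0.1],[0,0,0,0,0,0,0.1],[0,0,0,0,0,0,0.1],[0,0,0,0,0,0,0.1],[0,0,0,0,0,0,0.1]]'
python3 -c "
from h import *
st()
i=read_camera('top');cv2.imwrite('pics/t35.png',i);cv2.imwrite('pics/t35z.png',cv2.resize(i[145:285,120:400],(800,400)))
"
```

```text
clock: 46.2
tcp_pos: [0.6144, -0.1964, 0.2395]
orientation: [0.002, 0.716, 0.698, 0.0]
wrist_force: [3.0, -2.1, 5.6]
finger_gap: 0.0153
clock: 47.2
tcp_pos: [0.6144, -0.1947, 0.2395]
orientation: [0.003, 0.716, 0.698, -0.001]
wrist_force: [2.2, -7.4, 4.3]
finger_gap: 0.0151
47.2 [ 0.6144 -0.1947  0.2395] F [ 2.2 -7.4  4.3] gap 0.0151
```

View pics/t35z.png

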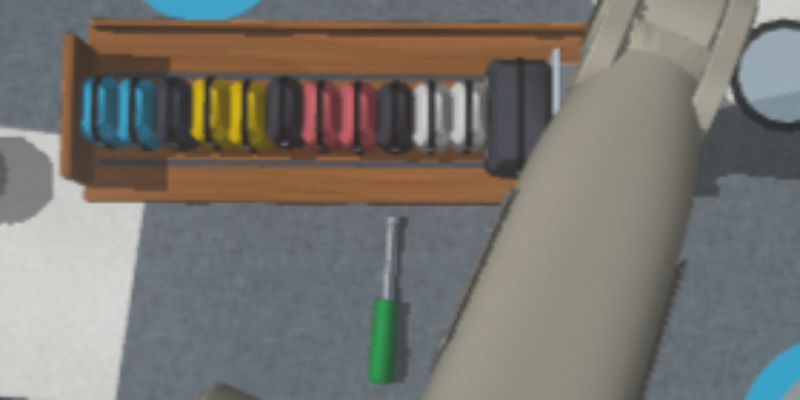

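```bash
python3 -m crank '[[0.7,0,0,0,0,0,0.1],[0.7,0,0,0,0,0,0.1],[0.6,0,0,0,0,0,0.1],[0,0,0,0,0,0,0.1],[0,0,0,0,0,0,0.1],[0,0,0,0,0,0,0.1],[0,0,0,0,0,0,0.1],[0,0,0,0,0,0,0.1]]'
python3 -m crank '[[0.7,0,0,0,0,0,0.1],[0.7,0,0,0,0,0,0.1],[0.6,0,0,0,0,0,0.1],[0,0,0,0,0,0,0.1],[0,0,0,0,0,0,0.1],[0,0,0,0,0,0,0.1],[0,0,0,0,0,0,0.1],[0,0,0,0,0,0,0.1]]'
```

```text
clock: 48.25
tcp_pos: [0.6145, -0.1938, 0.2395]
orientation: [0.004, 0.717, 0.697, -0.001]
wrist_force: [2.2, -11.8, 3.6]
finger_gap: 0.0154
clock: 49.25
tcp_pos: [0.6145, -0.1925, 0.2395]
orientation: [0.005, 0.717, 0.697, -0.002]
wrist_force: [2.3, -14.6, 2.7]
finger_gap: 0.0149
```

```bash
python3 -m crank '[[0.7,0,0,0,0,0,0.1],[0.7,0,0,0,0,0,0.1],[0.6,0,0,0,0,0,0.1],[0,0,0,0,0,0,0.1],[0,0,0,0,0,0,0.1],[0,0,0,0,0,0,0.1],[0,0,0,0,0,0,0.1],[0,0,0,0,0,0,0.1]]'
python3 -m crank '[[0.7,0,0,0,0,0,0.1],[0.7,0,0,0,0,0,0.1],[0.6,0,0,0,0,0,0.1],[0,0,0,0,0,0,0.1],[0,0,0,0,0,0,0.1],[0,0,0,0,0,0,0.1],[0,0,0,0,0,0,0.1],[0,0,0,0,0,0,0.1]]'
python3 -c "
from h import *
i=read_camera('top');cv2.imwrite('pics/t36.png',i);cv2.imwrite('pics/t36z.png',cv2.resize(i[145:285,120:400],(800,400)))
"
```

```text
clock: 50.25
tcp_pos: [0.6146, -0.1917, 0.2395]
orientation: [0.006, 0.717, 0.697, -0.003]
wrist_force: [1.4, -19.1, 2.2]
finger_gap: 0.0151
clock: 51.25
tcp_pos: [0.6146, -0.1912, 0.2395]
orientation: [0.007, 0.718, 0.696, -0.004]
wrist_force: [0.7, -24.8, 0.8]
finger_gap: 0.0152
```

View pics/t36z.png

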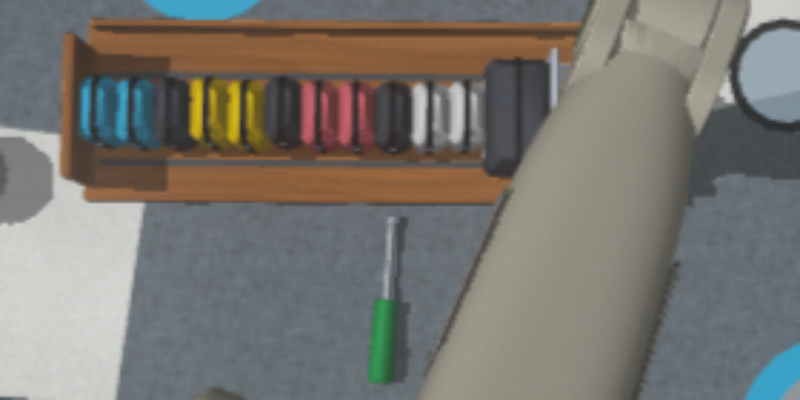

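```bash
python3 -m crank '[[0.7,0,0,0,0,0,0.1],[0.7,0,0,0,0,0,0.1],[0.6,0,0,0,0,0,0.1],[0.5,0,0,0,0,0,0.1],[0,0,0,0,0,0,0.1],[0,0,0,0,0,0,0.1],[0,0,0,0,0,0,0.1],[0,0,0,0,0,0,0.1]]'
python3 -m crank '[[-1,0,0,0,0,0,0.1],[-1,0,0,0,0,0,0.1],[-1,0,0,0,0,0,0.1],[-1,0,0,0,0,0,0.1],[0,0,0,0,0,0,0.1],[0,0,0,0,0,0,0.1],[0,0,0,0,0,0,0.1],[0,0,0,0,0,0,0.1]]'
```

```text
clock: 52.3
tcp_pos: [0.6147, -0.1904, 0.2395]
orientation: [0.008, 0.718, 0.696, -0.006]
wrist_force: [-0.1, -30.7, -1.2]
finger_gap: 0.0151
clock: 53.3
tcp_pos: [0.6146, -0.1914, 0.2395]
orientation: [0.006, 0.717, 0.697, -0.003]
wrist_force: [0.4, -20.2, 0.7]
finger_gap: 0.015
```

```bash
python3 -m crank '[[-1,0,0,0,0,0,0.1],[-1,0,0,0,0,0,0.1],[-1,0,0,0,0,0,0.1],[-1,0,0,0,0,0,0.1],[0,0,0,0,0,0,0.1],[0,0,0,0,0,0,0.2],[0,0,0,0,0,0,0.5],[0,0,0,0,0,0,0.7]]'
python3 -m crank '[[0,0,-20,0,0,0,0.7],[0,0,-40,0,0,0,0.8],[0,0,-50,0,0,0,1],[0,0,-40,0,0,0,1],[0,-40,0,0,0,0,1],[-50,-50,0,0,0,0,1],[-50,-50,0,0,0,0,1],[-50,-50,0,0,0,0,1]]'
python3 -c "
from h import *
st()
i=read_camera('side');cv2.imwrite('pics/s37.png',i);cv2.imwrite('pics/s37z.png',cv2.resize(i[110:290,200:380],(600,600)))
i=read_camera('top');cv2.imwrite('pics/t37.png',i);cv2.imwrite('pics/t37z.png',cv2.resize(i[145:285,120:400],(800,400)))
"
```

```text
clock: 54.3
tcp_pos: [0.6127, -0.1894, 0.2369]
orientation: [-0.001, 0.716, 0.698, -0.0]
wrist_force: [-0.1, -0.5, 0.3]
finger_gap: 0.0527
clock: 55.3
tcp_pos: [0.436, -0.3185, 0.3874]
orientation: [-0.001, 0.715, 0.699, -0.0]
wrist_force: [-0.7, -1.3, -0.9]
finger_gap: 0.0851
55.3 [ 0.436  -0.3185  0.3874] F [-0.7 -1.3 -0.9] gap 0.0851
```

View pics/s37z.png

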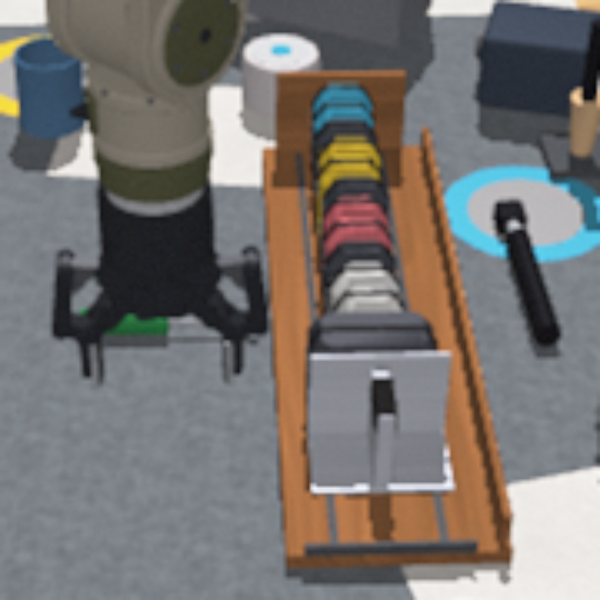

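View pics/t37z.png

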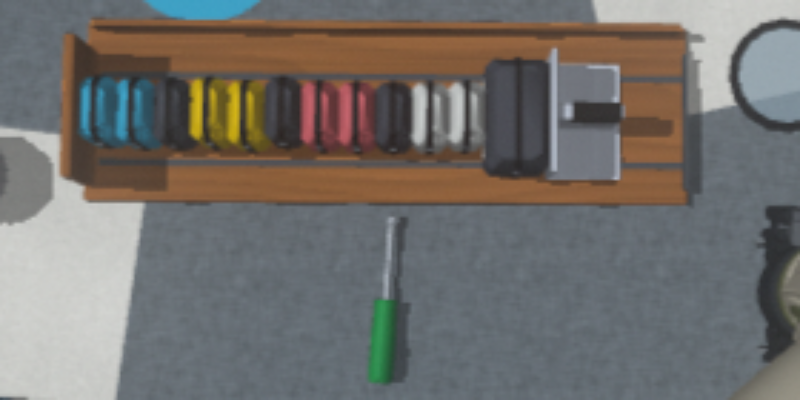

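```bash
python3 - <<'E'
from h import *
i=cv2.imread("pics/t37.png")
cv2.imwrite('pics/t37b.png',cv2.resize(i[155:215,135:345],(800,229),interpolation=cv2.INTER_CUBIC))
print(list(enumerate(i[178:192,140:320].max(2).mean(0).round().astype(int).tolist(),140)))
E
```

```text
[(140, 113), (141, 122), (142, 146), (143, 140), (144, 122), (145, 86), (146, 69), (147, 69), (148, 131), (149, 182), (150, 176), (151, 115), (152, 54), (153, 87), (154, 134), (155, 142), (156, 120), (157, 104), (158, 100), (159, 94), (160, 111), (161, 156), (162, 187), (163, 183), (164, 133), (165, 53), (166, 82), (167, 130), (168, 146), (169, 124), (170, 103), (171, 97), (172, 91), (173, 80), (174, 70), (175, 79), (176, 83), (177, 71), (178, 52), (179, 53), (180, 62), (181, 67), (182, 60), (183, 52), (184, 51), (185, 51), (186, 110), (187, 176), (188, 199), (189, 207), (190, 171), (191, 57), (192, 66), (193, 122), (194, 160), (195, 141), (196, 112), (197, 106), (198, 100), (199, 125), (200, 172), (201, 198), (202, 208), (203, 174), (204, 66), (205, 62), (206, 122), (207, 167), (208, 145), (209, 111), (210, 106), (211, 96), (212, 79), (213, 69), (214, 74), (215, 80), (216, 71), (217, 54), (218, 51), (219, 56), (220, 65), (221, 59), (222, 51), (223, 51), (224, 53), (225, 111), (226, 168), (227, 184), (228, 193), (229, 169), (230, 85), (231, 52), (232, 111), (233, 162), (234, 143), (2
[... 270 characters left out ...]
, (259, 67), (260, 62), (261, 53), (262, 50), (263, 59), (264, 120), (265, 177), (266, 190), (267, 200), (268, 183), (269, 112), (270, 51), (271, 98), (272, 154), (273, 156), (274, 122), (275, 100), (276, 96), (277, 131), (278, 177), (279, 190), (280, 199), (281, 188), (282, 130), (283, 51), (284, 94), (285, 149), (286, 153), (287, 118), (288, 101), (289, 84), (290, 63), (291, 71), (292, 76), (293, 81), (294, 86), (295, 85), (296, 85), (297, 86), (298, 85), (299, 82), (300, 68), (301, 51), (302, 60), (303, 78), (304, 82), (305, 82), (306, 80), (307, 79), (308, 77), (309, 71), (310, 58), (311, 52), (312, 107), (313, 184), (314, 190), (315, 117), (316, 116), (317, 129), (318, 144), (319, 139)]
```

View pics/t37b.png

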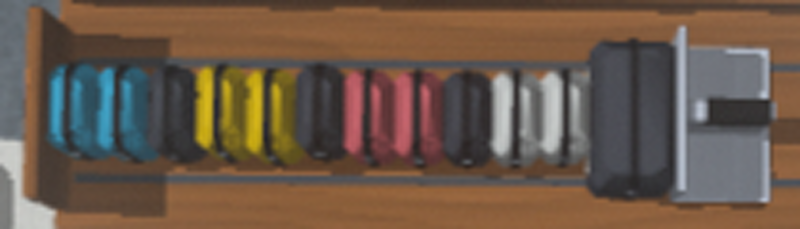

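```bash
python3 -c "
from workcell import *
print(hand_in())"
```

```text
the job is handed in; nothing more can be done
None
```

I slid the bookend out to its stop, where the wrist force rose to about 30 N. All four loose cases were present. I pushed them down into their gaps in the order white, pink, yellow, blue, each between its colour mate and the grey case on the bookend side. Then I slid the bookend back in until the row stopped giving, at about 30 N, eased off, let go and moved the arm clear. The job was handed in at about 55 s of the 208 s allowed.

In the last top picture the case seams are evenly spaced at about 13.1 px, which is 36 mm, so the cases stand one against the next. The bookend face is against the big grey case. The side picture shows the row upright and at one level.

The magnifier was at the edge of that top picture and in part hidden by the arm earlier. I did not measure the other desk items again; those in view looked unmoved. None of the last checks failed. The camera estimates of the row's centre line differed by a few millimetres, so I set it from the bookend rib and the mates' edges; any leftover sideways offset would be about 1 to 2 mm.

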